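# Stack left-hand and right-hand hinge brackets on their plates in side trays

### The job

Make up the two hinge sets in the trays on either side of the pedestal of the cobot on the bench: put the left-hand packing plate flat in the middle of the left tray and the right-hand plate in the middle of the right tray, then stack each hinge bracket squarely on the plate of its own hand, long leg centred on long leg and foot over foot. Plates (pale, larger) go underneath and brackets (dark, with the hinge eye) on top, eye up; leave the parts cup and the notebook where they are.

Things in the scene. Friction and masses are not known exactly. Their poses are not given: they have to be found in the camera images.
- plate_left_center (a point): left-hand packing plate: loose flat L of pale aluminium, 16 mm thick. Leg 110 x 32 mm along x; at its -x end a foot, 30 mm along x, sticks out 28 mm to +y: from above, looking along the leg from the foot's end, the foot is on the left. Its mirror image is the other hand. Point: middle of the leg, half-way up (8 mm over its underside), z up; grasp the leg across here
- bracket_left_center (a point): left-hand hinge bracket: loose dark steel L, 12 mm thick. Leg 90 x 26 mm along x; at its -x end a foot, 20 mm along x, sticks out 22 mm to +y (on the left, looking from the foot's end); at +x a hinge eye, 22 mm long, centre 34 mm from the point, top 35 mm over the underside. Point: middle of the leg, 6 mm over its underside, z up; grasp the leg across here. Seated: 14 mm above its plate's point, x alike
- plate_right_center (a point): right-hand packing plate: loose flat L of pale aluminium, 16 mm thick. Leg 110 x 32 mm along x; at its -x end a foot, 30 mm along x, sticks out 28 mm to -y: from above, looking along the leg from the foot's end, the foot is on the right. Its mirror image is the other hand. Point: middle of the leg, half-way up (8 mm over its underside), z up; grasp the leg across here
- bracket_right_center (a point): right-hand hinge bracket: loose dark steel L, 12 mm thick. Leg 90 x 26 mm along x; at its -x end a foot, 20 mm along x, sticks out 22 mm to -y (on the right, looking from the foot's end); at +x a hinge eye, 22 mm long, centre 34 mm from the point, top 35 mm over the underside. Point: middle of the leg, 6 mm over its underside, z up; grasp the leg across here. Seated: 14 mm above its plate's point, x alike
- tray_left: left-hand tray, close beside the pedestal of the grey cobot on the bench, on its left as the robot sees it: light blue, fixed, 162 mm along x, 144 along y, rim 30 mm high; both trays are alike. The pedestal is tall, 0.2 m wide, 0.58 m ahead of the robot: pass in front. Origin: centre of the tray's underside, z up. Inside, 150 x 132 mm, a flat perforated floor lies 18 mm over the underside, so the rim stands 12 mm above it
- tray_right: right-hand tray, close beside the pedestal of the grey cobot on the bench, on its right as the robot sees it: light blue, fixed, 162 mm along x, 144 along y, rim 30 mm high; both trays are alike. The pedestal is tall, 0.2 m wide, 0.58 m ahead of the robot: pass in front. Origin: centre of the tray's underside, z up. Inside, 150 x 132 mm, a flat perforated floor lies 18 mm over the underside, so the rim stands 12 mm above it
- parts_cup: bystander: a dark grey cup of screws, 58 mm across, 30 mm high, beyond the left tray. Origin at the centre of its underside
- notebook: bystander: a cream ring-bound notebook, 115 by 79 mm, 14 mm thick, beyond the right tray. Origin at the centre of its underside

How it is judged:
At the end, for the whole second after the job is handed in: each plate lies flat on the floor of the tray of its hand, mid-leg within 30 mm of the tray's centre; the bracket of that hand lies flat on it, mid-leg within 10 mm of the plate's mid-leg and foot within 15 mm of over its foot; all released and at rest (horizontal distance between plate_left_center and tray_left below 0.03 m and z of plate_left_center in the frame of tray_left between 0.022 and 0.03 m and angle between each of plate_left_center, bracket_left_center, plate_right_center, bracket_right_center's own z axis and vertical below 0.08 rad and horizontal distance between bracket_left_center and plate_left_center below 0.01 m and z of bracket_left_center in the frame of plate_left_center between 0.011 and 0.017 m and horizontal distance between bracket_left_foot and plate_left_foot below 0.015 m and linear speed of each of plate_left, bracket_left, plate_right, bracket_right below 0.02 m/s and horizontal distance between plate_right_center and tray_right below 0.03 m and z of plate_right_center in the frame of tray_right between 0.022 and 0.03 m and horizontal distance between bracket_right_center and plate_right_center below 0.01 m and z of bracket_right_center in the frame of plate_right_center between 0.011 and 0.017 m and horizontal distance between bracket_right_foot and plate_right_foot below 0.015 m); the robot touches nothing.
It fails at once if the parts cup is pushed more than 30 mm from its place (distance of parts_cup from where it was at the start of the episode above 0.03 m).
It fails at once if the notebook is pushed more than 30 mm from its place (distance of notebook from where it was at the start of the episode above 0.03 m).
It also fails if it takes over 144 s, if anything falls off the work surface, if the arm or the gripper's body presses on something with over 40 N, if the wrist force passes 120 N, or if a joint passes its speed limit or range.

### The arm

A 7-joint arm with a two-finger parallel gripper is mounted at the origin on a cart in front of the work surface, level with it; the furniture and walls round the work are solid. World frame = base frame: x ahead of the robot, y to its left, z up, the work surface at z = 0. Lengths are in m, angles in rad, forces in N, time in s.
With the tool pointing down it reaches from about 0.4 to 0.85 m from the base axis. Payload 10.4 kg.
Tool frame: the origin (TCP) lies midway between the tips of the shut fingers; the grasp point (between the pads) lies 19 mm behind it; z points along the fingers, y is the line along which they close (so a half turn about z gives the same grasp; the last joint's range is limited). The gripper opens to 87 mm and grips with 3 to 60 N. Pads are 19 mm wide; open, the fingers measure 117 mm over their backs; the gripper's body (75 mm by 190 mm) begins 51 mm behind the grasp point.
Start: joints at [-1.276, 0.332, -0.065, 1.46, 0.022, 1.35, -0.088], TCP at [0.195, 0.594, 0.189] pointing down, gripper open.
Joint ranges: [-2.6, 2.6], [-0.5, 2.12], [-1.47, 1.34], [0.16, 2.42], [-1.27, 4.41], [0.06, 2.06], [-2.6, 2.6]. Speed limits (rad/s): [2.22, 2.22, 2.79, 2.79, 3.14, 3.14, 3.14].

### API

Orientations are given as a unit quaternion [x, y, z, w].
In Python, from bench import r gives the robot as it stands.
- The arm moves only by the tool apply_moves, never from a script. Its argument "steps" is a list of rows, each a list of 7 numbers: the turn, a rotation vector about the tool's x, y, z in rad, then the shift along the tool's x, y, z in mm, then the opening, from -1 (shut) to 1 (fully open). In form: [[ax, ay, az, x, y, z, claw], ...]. A call has 1 to 20 rows; each row is the pose to reach, as a shift and turn from the pose commanded when the call began, along the tool's axes at that moment; what a row does not reach only later rows make up. A row lasts 1/12 s, in which the tool goes at most 41.7 mm and 7.16 degrees, less where a joint would pass 70% of its speed; a pose out of reach is approached as far as the arm can. A call with a gripper value outside its range is refused whole. The fingers move at their own pace and stop on an object; "force" is the grip in N (left out, the last holds). Time passes only in rows, so rows that repeat a pose let the fingers close. It gives the time, the measured TCP pose, the force, the opening and the grip force at its end, in the units of the state.
- r.read_state(): the state, without advancing time (a new reading comes with each control period).
- r.camera(name): name is "scene" or "side" or "wrist"; returns a dict with "pixels" (384x512x3 uint8, red, green, blue), "z_map" (384x512 float32, m along the optical axis (not along the pixel's ray), 0 where there is no reading), "fovy" (degrees; the focal length in pixels is half the picture's height over the tangent of half this angle, whatever the lens; pixels are square), "cx", "cy" (the principal point, pixels), "position" and "orientation" of the camera in the world. Camera axes: x right, y down, z forward; pixel columns grow to the right and rows downward; lengths in m; the calibration is good to about 2 mm. A picture is of the moment at which its call begins.
- r.close_job(): hands the job in; it is judged then, once.
The state is a dict: "time": time; "joint_positions": joint angles; "joint_vel": joint speeds; "joint_torque": joint torques, N m; "ee_pos": TCP position; "eef_rot": TCP orientation; "ft_force": force on the tool from outside, world axes, zero at the start; "torque": the same for the moment, N m; "width": finger opening in m; "grip_force": force on a finger pad.
Only numpy, scipy, OpenCV 4.12 (cv2) and the standard library are available. Lean on these libraries where they do the work, as an engineer would, in place of code of your own. Each camera call takes 0.05 s, during which the arm holds its last target. There are 200 camera calls.

## Working session

There is one attempt and no reset: what is moved stays moved. The work goes in short steps, Python scripts to look and compute and a tool call to move; the robot and the scene stay as the last step left them, time stands still between calls to the robot, and variables do not carry over. Pictures are saved under pics/ and viewed, at most 16 in all, crops included, and the job is handed in when it is done.

Besides the shell and the picture viewer there is one more tool, called as name(argument=value, ...) on one line, values as JSON. apply_moves: Moves the arm, as the interface text tells. Its arguments: {"type":"object","properties":{"steps":{"type":"array","items":{"type":"array","items":{"type":"number"}}},"force":{"type":"number"}},"required":["steps"]}

```bash
mkdir -p pics; ls; python3 - <<'E'
from bench import r
import cv2,numpy as np
s=r.read_state();print({k:np.round(v,3) for k,v in s.items()})
for n in("scene","side","wrist"):
    c=r.camera(n);cv2.imwrite(f"pics/{n}0.png",c["pixels"][:,:,::-1]);np.savez(f"{n}0.npz",**c)
    print(n,c["fovy"],c["cx"],c["cy"],np.round(c["position"],3),np.round(c["orientation"],4))
E
```

```text
pics
{'time': np.float64(0.0), 'joint_positions': array([-1.276,  0.333, -0.065,  1.461,  0.022,  1.35 , -0.089]), 'joint_vel': array([ 0.002,  0.003, -0.   , -0.001,  0.001, -0.001, -0.   ]), 'joint_torque': array([-0.0000e+00, -6.2324e+01,  2.4000e-02, -3.8990e+01, -6.1000e-02,
        4.0000e-02,  0.0000e+00]), 'ee_pos': array([0.195, 0.593, 0.188]), 'eef_rot': array([ 0.158,  0.987, -0.001, -0.   ]), 'ft_force': array([-0.471, -1.056, -0.516]), 'torque': array([-0.018,  0.038, -0.023]), 'grip_force': np.float64(0.0), 'width': np.float64(0.087)}
scene 57.43956002317689 251.56398485541732 192.22772847534185 [0.291 0.293 0.765] [-0.3831  0.8838 -0.2488  0.1006]
side 44.297076012370646 252.45143946841142 189.77039134268446 [ 0.51  -1.048  0.596] [ 0.8549 -0.0323  0.0219 -0.5173]
wrist 65.41503868621376 256.0906381830244 191.8483452519733 [0.116 0.62  0.384] [0.8007 0.5795 0.0883 0.1237]
```

View pics/scene0.png

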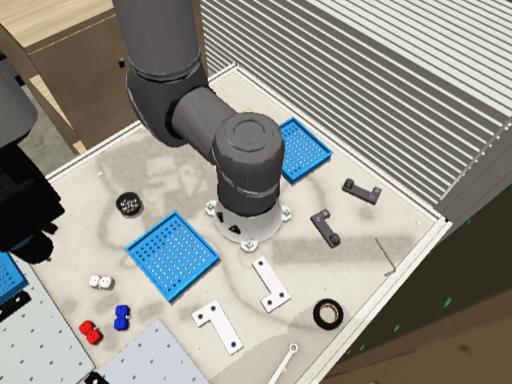

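View pics/side0.png

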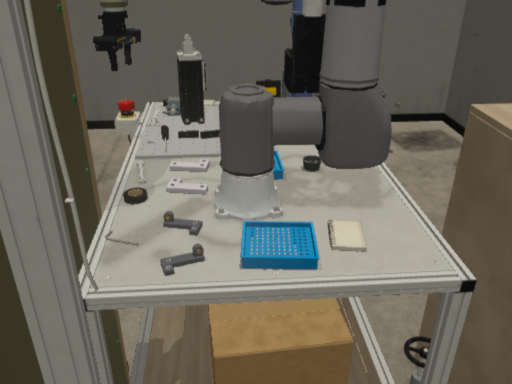

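View pics/wrist0.png

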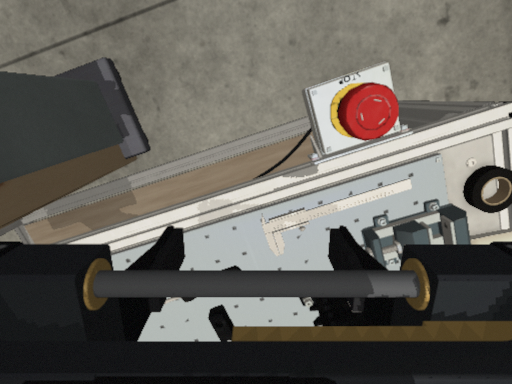

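The scene view shows the left tray at (173,255), the right tray at (300,150), plates at (270,285) and (220,325), and brackets at (325,227) and (362,190). The side view shows the plates at (188,165) and (187,186), the brackets at (182,222) and (183,259), the right tray at (279,246) and the notebook at (347,235). The wrist view has no parts in it. Next I'll measure all of these.

```bash
cat > h.py <<'E'
from bench import r
import numpy as np, cv2
from scipy.spatial.transform import Rotation as R
def cloud(c):
    f=192/np.tan(np.radians(c["fovy"])/2); z=c["z_map"]; v,u=np.mgrid[:384,:512]
    P=np.stack([(u-c["cx"])*z/f,(v-c["cy"])*z/f,z],-1)
    W=P@R.from_quat(c["orientation"]).as_matrix().T+c["position"]; W[z==0]=np.nan
    return W
def comps(mask,minpix):
    n,l,st,ce=cv2.connectedComponentsWithStats(mask.astype(np.uint8))
    return [(l==i,st[i,4],ce[i]) for i in range(1,n) if st[i,4]>=minpix]
def Lfit(xy,legw):
    """xy in mm of top-face points -> leg mid, leg direction from foot to free end, hand, box size"""
    (c,s,a)=cv2.minAreaRect(xy.astype(np.float32)); c=np.array(c)
    e=np.radians(a); ex=np.array([np.cos(e),np.sin(e)]); 
    if s[0]<s[1]: ex=np.array([-ex[1],ex[0]]); s=s[::-1]
    ey=np.array([-ex[1],ex[0]]); L,Wd=s
    q=np.stack([(xy-c)@ex,(xy-c)@ey],1)
    cnt={(i,j):np.sum((i*q[:,0]>L*.05)&(j*q[:,1]>Wd/2-(Wd-legw)*.7)) for i in(-1,1) for j in(-1,1)}
    # empty corner is (free end, foot side)
    i,j=min(cnt,key=cnt.get)
    d=ex*i; mid=c-ey*j*(Wd/2-legw/2)
    hand="left" if np.cross(d,ey*j)>0 else "right"
    return mid,np.degrees(np.arctan2(d[1],d[0])),hand,(L,Wd),cnt
E
cat > m.py <<'E'
from h import *
import warnings;warnings.filterwarnings("ignore")
for n in("scene","side"):
    c=dict(np.load(n+"0.npz")); W=cloud(c); p=c["pixels"].astype(int); hsv=cv2.cvtColor(c["pixels"],cv2.COLOR_RGB2HSV)
    x,y,z=W[...,0],W[...,1],W[...,2]; 
    area=(x>.2)&(x<.95)&(abs(y)<.55)
    print(n,"table z",np.nanmedian(z[area&(abs(z)<.01)]))
    for nm,lo,hi,col,lw in(("plate",.011,.022,hsv[...,2]>150,32),("bracket",.007,.017,hsv[...,2]<110,26),("tray",.024,.036,(hsv[...,1]>150)&(hsv[...,0]>90)&(hsv[...,0]<125),0),("low",.006,.05,hsv[...,2]>=0,0)):
        for m,k,ce in comps(area&(z>lo)&(z<hi)&col,60):
            xy=W[m][:,:2]*1000
            if lw: 
                a=Lfit(xy,lw); print(nm,k,ce.round(),"mid",a[0].round(1),"dir %.1f"%a[1],a[2],np.round(a[3],1),"z",np.median(z[m]).round(4),list(a[4].values()))
            else:
                b=cv2.minAreaRect(xy.astype(np.float32)); print(nm,k,ce.round(),np.round(b[0],1),np.round(b[1],1),round(b[2],1),"z",np.median(z[m]).round(4),np.nanmax(z[m]).round(3))
E
python3 m.py
```

```text
scene table z 0.0007890645515886141
plate 1408 [299. 150.] mid [ 635.1 -249. ] dir -5.6 left [146.9 127.1] z 0.0189 [np.int64(44), np.int64(362), np.int64(464), np.int64(462)]
plate 709 [248. 227.] mid [511.1  22.8] dir -94.6 left [171.4 165.7] z 0.0152 [np.int64(0), np.int64(186), np.int64(202), np.int64(324)]
plate 3502 [172. 255.] mid [617.3 266.8] dir 1.0 right [147.4 131.6] z 0.0188 [np.int64(863), np.int64(938), np.int64(732), np.int64(790)]
plate 2700 [ 47. 334.] mid [696.3 479. ] dir -0.1 left [321.7  86.9] z 0.012 [np.int64(125), np.int64(447), np.int64(666), np.int64(835)]
plate 867 [271. 285.] mid [424.2  96.7] dir -11.4 left [109.2  59.9] z 0.0167 [np.int64(0), np.int64(171), np.int64(119), np.int64(187)]
plate 1042 [219. 325.] mid [423.6 235.5] dir 169.4 right [110.   59.7] z 0.0168 [np.int64(123), np.int64(212), np.int64(0), np.int64(233)]
plate 1801 [151. 359.] mid [449.5 337.2] dir -180.0 right [153.2 140.5] z 0.0119 [np.int64(418), np.int64(24), np.int64(707), np.int64(631)]
plate 69 [185. 377.] mid [401.4 354.6] dir -3.0 left [30.  16.4] z 0.0117 [np.int64(0), np.in
[... 3478 characters left out ...]
  28.5] 82.8 z 0.0195 0.032
low 226 [311. 161.] [788.1 217.9] [63.  52.6] 80.5 z 0.0204 0.032
low 311 [191. 165.] [425.3 245.7] [ 60. 110.] 81.3 z 0.0152 0.019
low 387 [185. 186.] [425.5 108.1] [ 63.9 109.7] 78.8 z 0.015 0.019
low 1433 [247. 205.] [582.2   5.6] [160.3 171.7] 89.7 z 0.0227 0.05
low 289 [135. 194.] [290.8  59.7] [60.1 62.8] 41.7 z 0.0169 0.022
low 397 [182. 222.] [418.7 -95.2] [51.3 90.1] 74.5 z 0.012 0.036
low 971 [347. 234.] [ 796.3 -156.2] [120.6  78.9] 81.4 z 0.0113 0.016
low 3356 [279. 244.] [ 635.1 -196.4] [150.5 160.7] 84.5 z 0.0183 0.033
low 531 [182. 258.] [ 430.9 -238.7] [89.8 52.2] 16.4 z 0.012 0.036
low 1133 [ 61. 331.] [ 238.  -430.5] [76.6 42.9] 1.0 z 0.0286 0.05
```

Both hands and poses are clear. The left plate is at (424,97) with its leg at -11°, and the right plate at (424,235) at 169°. The left bracket is at (422,-82) at 165°, and the right bracket at (430,-227) at 16°. Before planning orientations I'll check how far the cobot extends at each height.

```bash
python3 - <<'E'
from h import *
P=np.concatenate([cloud(dict(np.load(n+"0.npz"))).reshape(-1,3) for n in("scene","side")])
P=P[np.isfinite(P).all(1)]
P=P[(P[:,0]>.4)&(P[:,0]<.95)&(abs(P[:,1])<.3)&(P[:,2]>.04)&(P[:,2]<.75)]
for lo in np.arange(.04,.7,.06):
    Q=P[(P[:,2]>=lo)&(P[:,2]<lo+.06)]
    if len(Q)<20: continue
    print("z %.2f n %d xmin %.3f"%(lo,len(Q),np.percentile(Q[:,0],.5)),end=" | ")
    for a in np.arange(.45,.95,.08):
        q=Q[(Q[:,0]>=a)&(Q[:,0]<a+.08),1]
        if len(q)>8: print("x%.2f: %.3f..%.3f"%(a,np.percentile(q,1),np.percentile(q,99)),end="; ")
    print()
E
```

```text
z 0.04 n 2258 xmin 0.513 | x0.45: -0.030..0.060; x0.53: -0.057..0.090; x0.61: -0.050..0.086; 
z 0.10 n 3158 xmin 0.515 | x0.45: -0.026..0.055; x0.53: -0.053..0.083; x0.61: -0.045..0.076; x0.69: -0.045..0.074; x0.77: -0.059..0.090; x0.85: -0.060..0.090; 
z 0.16 n 5423 xmin 0.516 | x0.45: -0.024..0.054; x0.53: -0.052..0.082; x0.61: -0.043..0.071; x0.69: -0.048..0.082; x0.77: -0.060..0.091; x0.85: -0.059..0.092; 
z 0.22 n 10092 xmin 0.517 | x0.45: -0.022..0.053; x0.53: -0.050..0.082; x0.61: -0.042..0.073; x0.69: -0.043..0.078; x0.77: -0.059..0.089; x0.85: -0.057..0.090; 
z 0.28 n 7549 xmin 0.524 | x0.45: -0.011..0.046; x0.53: -0.043..0.075; x0.61: -0.033..0.065; x0.69: -0.032..0.064; x0.77: -0.054..0.086; x0.85: -0.051..0.082; 
z 0.34 n 3808 xmin 0.751 | x0.69: -0.028..0.059; x0.77: -0.051..0.081; x0.85: -0.041..-0.003; 
z 0.40 n 4406 xmin 0.656 | x0.61: 0.276..0.299; x0.69: -0.027..0.279; x0.77: -0.049..0.080; x0.85: -0.039..-0.001; 
z 0.46 n 2497 xmin 0.639 | x0.61: 0.272..0.300; x0.69: -0.027..0.279; x0.77: -0.048..0.074; x0.85: -0.037..-0.002; 
z 0.52 n 323 xmin 0.635 | x0.61: 0.268..0.291;
```

```bash
python3 - <<'E'
import cv2
a=cv2.imread("pics/wrist0.png");s=cv2.imread("pics/scene0.png")[170:270,280:400]
cv2.imwrite("pics/crop1.png",cv2.resize(s,None,fx=6,fy=6,interpolation=cv2.INTER_CUBIC))
E
```

```text
(no output)
```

View pics/crop1.png

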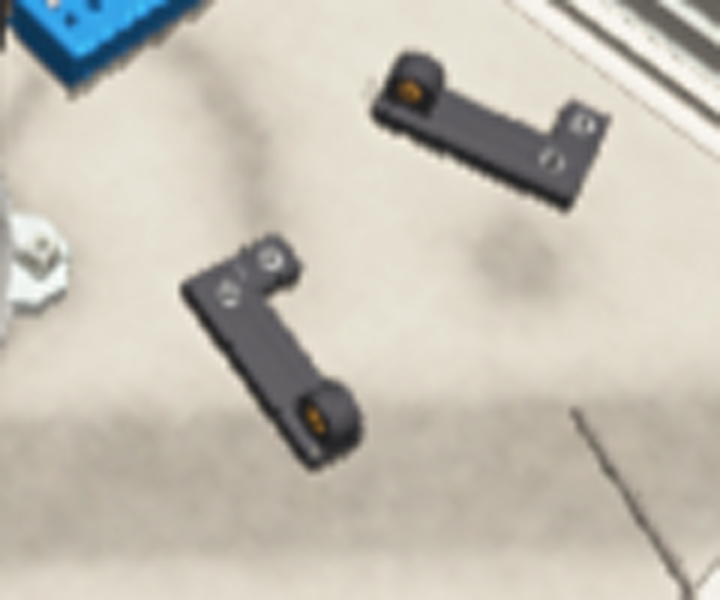

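The crop confirms the hands: the upper bracket has its foot on the right, the lower one on the left. There's also something near x≈0.65, y≈0.28, z≥0.4, so I'll check that it doesn't hang over the left tray.

```bash
python3 - <<'E'
from h import *
for n in("scene","side"):
    W=cloud(dict(np.load(n+"0.npz")))
    m=(W[...,0]>.3)&(W[...,0]<.95)&(W[...,1]>.12)&(W[...,1]<.62)&(W[...,2]>.06)
    for mm,k,ce in comps(m,30):
        q=W[mm]; print(n,k,ce.round(),np.percentile(q,2,axis=0).round(3),np.percentile(q,98,axis=0).round(3))
i=cv2.imread("pics/side0.png")[0:200,60:420]
cv2.imwrite("pics/crop2.png",cv2.resize(i,None,fx=2.2,fy=2.2))
E
```

```text
scene 7473 [ 22. 179.] [0.639 0.273 0.093] [0.775 0.437 0.529]
side 3332 [304.  46.] [0.684 0.289 0.177] [0.817 0.416 0.459]
side 510 [186.  82.] [0.386 0.608 0.064] [0.44 0.62 0.25]
```

View pics/crop2.png

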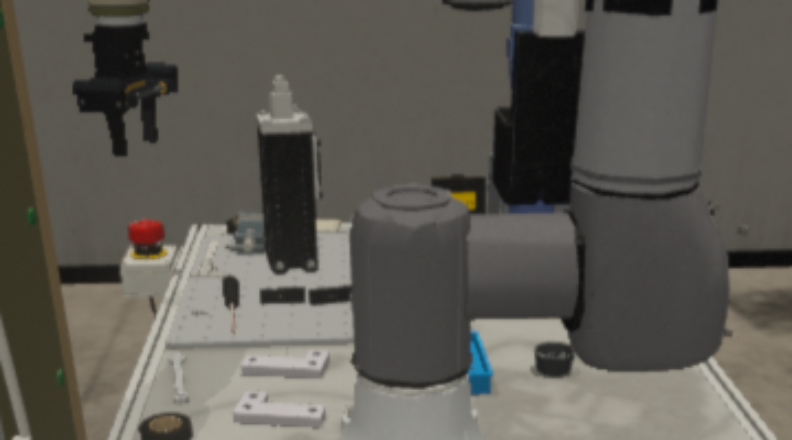

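```bash
python3 - <<'E'
from h import *
P=np.concatenate([cloud(dict(np.load(n+"0.npz"))).reshape(-1,3) for n in("scene","side")])
P=P[(P[:,0]>.5)&(P[:,0]<.95)&(P[:,1]>.15)&(P[:,1]<.55)&(P[:,2]>.05)]
for lo in np.arange(.05,.75,.04):
    Q=P[(P[:,2]>=lo)&(P[:,2]<lo+.04)]
    if len(Q)<8: continue
    print("z %.2f n %d x %.3f..%.3f y %.3f..%.3f"%(lo,len(Q),*np.percentile(Q[:,0],[1,99]),*np.percentile(Q[:,1],[1,99])), end=" | ")
    for a in np.arange(.6,.8,.04):
        q=Q[(Q[:,0]>=a)&(Q[:,0]<a+.04),1]
        if len(q)>4: print("x%.2f ymin %.3f"%(a,np.percentile(q,1)),end="; ")
    print()
i=cv2.imread("pics/scene0.png")[100:300,0:150]
cv2.imwrite("pics/crop3.png",cv2.resize(i,None,fx=3,fy=3))
E
```

```text
z 0.05 n 122 x 0.755..0.786 y 0.390..0.446 | x0.72 ymin 0.404; x0.76 ymin 0.390; 
z 0.09 n 422 x 0.754..0.785 y 0.390..0.447 | x0.72 ymin 0.403; x0.76 ymin 0.389; 
z 0.13 n 415 x 0.752..0.805 y 0.390..0.447 | x0.72 ymin 0.402; x0.76 ymin 0.389; x0.80 ymin 0.397; 
z 0.17 n 360 x 0.727..0.816 y 0.325..0.440 | x0.72 ymin 0.326; x0.76 ymin 0.323; x0.80 ymin 0.325; 
z 0.21 n 1652 x 0.726..0.815 y 0.316..0.435 | x0.72 ymin 0.318; x0.76 ymin 0.314; x0.80 ymin 0.315; 
z 0.25 n 1654 x 0.726..0.816 y 0.315..0.417 | x0.72 ymin 0.317; x0.76 ymin 0.315; x0.80 ymin 0.315; 
z 0.29 n 1728 x 0.727..0.816 y 0.316..0.418 | x0.72 ymin 0.317; x0.76 ymin 0.315; x0.80 ymin 0.314; 
z 0.33 n 1006 x 0.736..0.818 y 0.315..0.397 | x0.72 ymin 0.316; x0.76 ymin 0.315; x0.80 ymin 0.315; 
z 0.37 n 558 x 0.736..0.819 y 0.315..0.419 | x0.72 ymin 0.316; x0.76 ymin 0.315; x0.80 ymin 0.314; 
z 0.41 n 491 x 0.737..0.821 y 0.305..0.412 | x0.72 ymin 0.318; x0.76 ymin 0.304; x0.80 ymin 0.313; 
z 0.45 n 1208 x 0.638..0.800 y 0.272..0.329 | x0.60 ymin 0.293; x0.64 ymin 0.272; x0.68 ymin 0.274; x0.72 ymin 0.302; x0.76 ymin 0.306; x0.80 ymin 0.313; 
z 0.49 n 1058 x 0.639..0.664 y 0.272..0.307 | x0.60 ymin 0.292; x0.64 ymin 0.271; 
z 0.53 n 136 x 0.635..0.663 y 0.268..0.283 | x0.60 ymin 0.268; x0.64 ymin 0.268;
```

View pics/crop3.png

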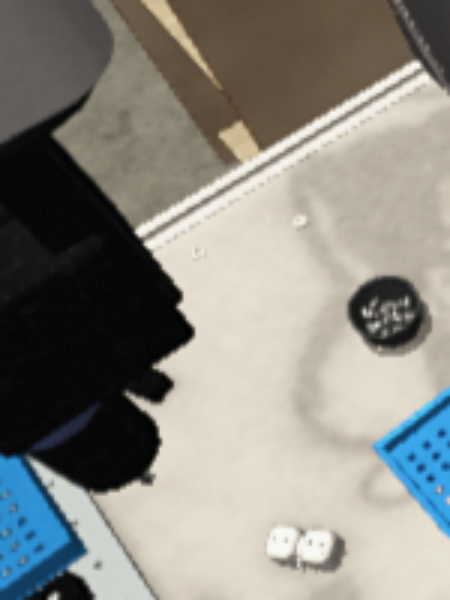

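The overhanging tool only covers x>0.72, y>0.31 (x>0.635 above z≈0.44). I'll place both sets with the legs along tray y, which keeps the gripper body's long side along x and away from the pedestal. Next is a small move calculator.

```bash
cat >> h.py <<'E'
def head():
    x=R.from_quat(r.read_state()["eef_rot"]).as_matrix(); return np.arctan2(x[1,0],x[0,0]),x
def plan(*wps):
    """wps: (x,y,z mm, heading deg) -> row numbers relative to the present pose, with rows needed"""
    s=r.read_state(); h,M=head(); p=s["ee_pos"]*1000
    print("t %.2f tcp"%s["time"],p.round(1),"head %.1f tilt %.2f"%(np.degrees(h),np.degrees(np.arccos(-M[2,2]))),"w %.4f grip %.1f f"%(s["width"],s["grip_force"]),s["ft_force"].round(1),"j",s["joint_positions"].round(2))
    q=p;hp=np.degrees(h)
    for w in wps:
        d=M.T@(np.array(w[:3])-p); a=(np.radians(w[3])-h+np.pi)%(2*np.pi)-np.pi
        print(w,"-> az %.3f  xyz"%-a,d.round(1),"rows %.1f lin %.1f rot"%(np.linalg.norm(np.array(w[:3])-q)/41.7,abs((w[3]-hp+180)%360-180)/7.16)); q=np.array(w[:3]);hp=w[3]
def look(lo,hi,col,lw,n="wrist"):
    """L parts in view with top between lo and hi"""
    c=r.camera(n);W=cloud(c);hsv=cv2.cvtColor(c["pixels"],cv2.COLOR_RGB2HSV);z=W[...,2];v=hsv[...,2]
    m=(z>lo)&(z<hi)&((v>150)&(hsv[...,1]<80) if col=="pale" else v<110)
    for m,k,ce in comps(m,150):
        a=Lfit(W[m][:,:2]*1000,lw); print(n,k,ce.round(),"mid",a[0].round(1),"dir %.1f"%a[1],a[2],np.round(a[3],1),"z",np.median(z[m]).round(4))
    return c
E
python3 -c "
from h import *
plan((424,236,150,169.4))"
```

```text
t 0.15 tcp [195.2 593.4 188. ] head 161.8 tilt 0.06 w 0.0873 grip 0.0 f [-0.4 -0.2  0.1] j [-1.28  0.33 -0.06  1.46  0.02  1.35 -0.09]
(424, 236, 150, 169.4) -> az -0.133  xyz [-329.  -268.    38.3] rows 10.2 lin 1.1 rot
```

apply_moves(steps=[[0, 0, -0.133, -329, -268, 38, 1], [0, 0, -0.133, -329, -268, 38, 1], [0, 0, -0.133, -329, -268, 38, 1], [0, 0, -0.133, -329, -268, 38, 1], [0, 0, -0.133, -329, -268, 38, 1], [0, 0, -0.133, -329, -268, 38, 1], [0, 0, -0.133, -329, -268, 38, 1], [0, 0, -0.133, -329, -268, 38, 1], [0, 0, -0.133, -329, -268, 38, 1], [0, 0, -0.133, -329, -268, 38, 1], [0, 0, -0.133, -329, -268, 38, 1], [0, 0, -0.133, -329, -268, 38, 1], [0, 0, -0.133, -329, -268, 38, 1], [0, 0, -0.133, -329, -268, 38, 1], [0, 0, -0.133, -329, -268, 38, 1], [0, 0, -0.133, -329, -268, 38, 1]])

```text
time: 1.48
ee_pos: [0.4234, 0.2376, 0.1506]
eef_rot: [0.091, 0.996, 0.0, -0.0]
ft_force: [-0.4, -0.1, 1.3]
width: 0.0871
grip_force: 0.0
```

```bash
python3 -c "
from h import *
plan((423.6,235.5,3,169.4))
c=look(.010,.023,'pale',32); cv2.imwrite('pics/w1.png',c['pixels'][:,:,::-1])"
```

```text
t 1.48 tcp [423.4 237.6 150.6] head 169.5 tilt 0.01 w 0.0871 grip 0.0 f [-0.4 -0.1  1.3] j [-0.8   0.04  0.21  1.88 -0.01  1.22  0.79]
(423.6, 235.5, 3, 169.4) -> az 0.003  xyz [ -0.6  -2.1 147.6] rows 3.5 lin 0.0 rot
wrist 175 [422.  10.] mid [290.5 425.9] dir -154.6 left [25.5 22.6] z 0.0164
wrist 554 [371.  79.] mid [347.7 378.3] dir -84.2 left [81.3 30.6] z 0.0204
wrist 2467 [139. 188.] mid [422.8  96.5] dir -11.3 left [108.9  50.5] z 0.0157
wrist 1132 [265. 204.] mid [461.8 242.1] dir 79.7 left [59.4 40.7] z 0.0156
```

View pics/w1.png

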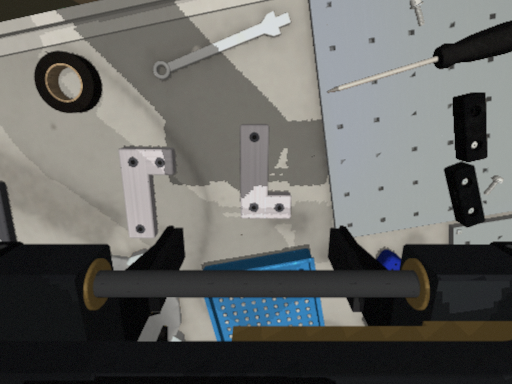

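The wrist view shows the right plate at (255,170), centred between the fingers, with the left plate at (142,190). Part of each plate is in shadow, so I'll loosen the brightness threshold and recheck.

```bash
sed -i 's/(v>150)&(hsv/(v>95)\&(hsv/' h.py; python3 -c "
from h import *
c=look(.010,.023,'pale',32)"
```

```text
wrist 312 [420.  13.] mid [294.8 422.4] dir -172.5 left [30.5 22.9] z 0.0157
wrist 744 [374.  78.] mid [347.7 379.2] dir -82.0 left [107.5  30.6] z 0.0198
wrist 2977 [259. 176.] mid [421.7 235.5] dir 169.4 right [109.1  59.6] z 0.0155
wrist 2872 [142. 186.] mid [422.6  96.4] dir -12.0 left [110.2  59.1] z 0.0157
wrist 179 [494. 184.] mid [489.3 512.5] dir -20.0 left [25.8 22.2] z 0.0164
wrist 243 [125. 262.] mid [514.4  59.1] dir -87.7 left [40.5 13.5] z 0.0133
wrist 424 [173. 317.] mid [602.7  99.2] dir -10.8 left [74.1 15.5] z 0.0149
```

apply_moves(steps=[[0, 0, 0.003, 0.4, -2.2, 30, 1], [0, 0, 0.003, 0.4, -2.2, 60, 1], [0, 0, 0.003, 0.4, -2.2, 90, 1], [0, 0, 0.003, 0.4, -2.2, 115, 1], [0, 0, 0.003, 0.4, -2.2, 130, 1], [0, 0, 0.003, 0.4, -2.2, 140, 1], [0, 0, 0.003, 0.4, -2.2, 147, 1], [0, 0, 0.003, 0.4, -2.2, 147, 1], [0, 0, 0.003, 0.4, -2.2, 147, 0.2], [0, 0, 0.003, 0.4, -2.2, 147, -0.3], [0, 0, 0.003, 0.4, -2.2, 147, -0.6], [0, 0, 0.003, 0.4, -2.2, 147, -0.6], [0, 0, 0.003, 0.4, -2.2, 147, -0.6], [0, 0, 0.003, 0.4, -2.2, 147, -0.6], [0, 0, 0.003, 0.4, -2.2, 147, -0.6], [0, 0, 0.003, 0.4, -2.2, 147, -0.6], [0, 0, 0.003, 0.4, -2.2, 147, -0.6]], force=30)

```text
time: 3.0
ee_pos: [0.4233, 0.2343, 0.0036]
eef_rot: [0.094, 0.996, 0.0, 0.0]
ft_force: [0.8, -0.2, -0.1]
width: 0.0349
grip_force: 0.0
```

```bash
python3 -c "
from h import *
plan((422.6,235.5,120,169.4),(370,150,120,169.4))"
```

```text
t 3.00 tcp [423.3 234.3   3.6] head 169.2 tilt 0.01 w 0.0349 grip 0.0 f [ 0.8 -0.2 -0.1] j [-0.79  0.22  0.2   2.03 -0.06  0.89  0.83]
(422.6, 235.5, 120, 169.4) -> az -0.003  xyz [   0.9    1.1 -116.4] rows 2.8 lin 0.0 rot
(370, 150, 120, 169.4) -> az -0.003  xyz [  36.6  -92.7 -116.4] rows 2.4 lin 0.0 rot
```

apply_moves(steps=[[0, 0, 0, 0, 0, 0, -1], [0, 0, 0, 0, 0, 0, -1], [0, 0, 0, 0, 0, 0, -1], [0, 0, 0, 0, 0, 0, -1], [0, 0, 0, 0, 0, -5, -1], [0, 0, 0, 0, 0, -20, -1], [0, 0, 0, 0, 0, -50, -1], [0, 0, 0, 0, 0, -80, -1], [0, 0, 0, 0, 0, -110, -1], [0, 0, 0, 0, 0, -116, -1], [0, 0, 0, 0, 0, -116, -1]])

```text
time: 3.92
ee_pos: [0.4246, 0.2352, 0.1222]
eef_rot: [0.094, 0.996, 0.002, 0.002]
ft_force: [0.1, -0.5, 0.1]
width: 0.0004
grip_force: 0.0
```

```bash
python3 -c "
from h import *
plan((375,130,130,169.4),(385,-140,130,130),(625,-198,130,84.5))
c=look(.08,.16,'pale',32);cv2.imwrite('pics/w2.png',c['pixels'][:,:,::-1])
c=r.camera('scene');cv2.imwrite('pics/s2.png',c['pixels'][:,:,::-1])
"
```

```text
t 3.92 tcp [424.6 235.2 122.2] head 169.2 tilt 0.28 w 0.0004 grip 0.0 f [ 0.1 -0.5  0.1] j [-0.8   0.07  0.21  1.92 -0.02  1.15  0.8 ]
(375, 130, 130, 169.4) -> az -0.003  xyz [  29.1 -112.6   -8.3] rows 2.8 lin 0.0 rot
(385, -140, 130, 130) -> az 0.685  xyz [ -31.2 -376.    -9.2] rows 6.5 lin 5.5 rot
(625, -198, 130, 84.5) -> az 1.479  xyz [-277.8 -388.1   -8.5] rows 5.9 lin 6.4 rot
wrist 247 [ 58. 333.] mid [530.9  21.4] dir -97.0 left [23.9  4.1] z 0.0865
```

View pics/s2.png

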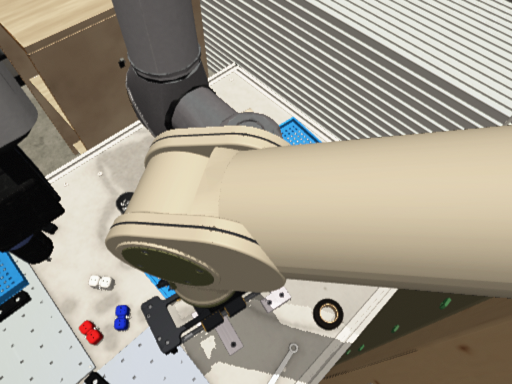

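The scene view shows the gripper over the plate, which is still on the table at (230,335): the fingers slipped off. I'll re-measure the plate from the wrist camera.

```bash
python3 -c "
from h import *
c=look(.008,.026,'pale',32)
"
```

```text
wrist 35275 [409. 113.] mid [397.8 336.6] dir 0.0 left [255.1 181.8] z 0.0096
wrist 3515 [262. 183.] mid [421.7 235.2] dir 169.7 right [109.4  59.8] z 0.0155
wrist 3443 [134. 194.] mid [422.3  96.8] dir -11.8 left [110.  59.] z 0.0156
wrist 537 [485. 248.] mid [555.4 478.2] dir -0.6 left [43.5 40.5] z 0.0097
```

View pics/w2.png

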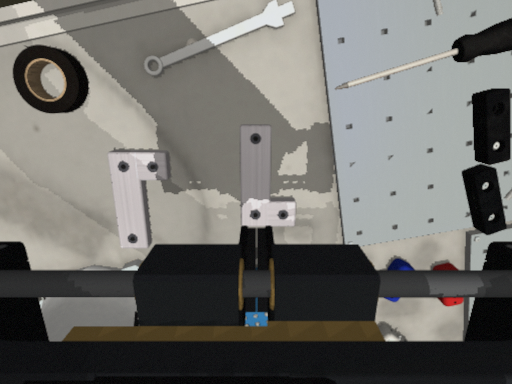

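The plate hasn't moved, so the fingertips probably ride higher than the TCP when open. I'll open to about 45 mm and measure the tip height.

apply_moves(steps=[[0, 0, 0, 0, 0, 0, 0], [0, 0, 0, 0, 0, 0, 0], [0, 0, 0, 0, 0, 0, 0], [0, 0, 0, 0, 0, 0, 0], [0, 0, 0, 0, 0, 0, 0], [0, 0, 0, 0, 0, 0, 0], [0, 0, 0, 0, 0, 0, 0], [0, 0, 0, 0, 0, 0, 0]])

```text
time: 4.73
ee_pos: [0.4233, 0.2342, 0.1195]
eef_rot: [0.094, 0.996, 0.0, 0.0]
ft_force: [0.3, -0.2, 0.0]
width: 0.0409
grip_force: 0.0
```

```bash
python3 -c "
from h import *
plan()
h,M=head(); p=r.read_state()['ee_pos']
for n in('wrist','side','scene'):
    c=r.camera(n); q=(cloud(c)-p)@M*1000  # tool frame mm
    m=(abs(q[...,0])<25)&(abs(q[...,1])<70)&(q[...,2]>-60)&(q[...,2]<25)
    t=q[m]; print(n,m.sum())
    if m.sum()>20:
        for lo in range(-60,25,6):
            s=t[(t[:,2]>=lo)&(t[:,2]<lo+6)]
            if len(s): print(lo,len(s),'x',s[:,0].min().round(),s[:,0].max().round(),'y',np.percentile(s[:,1],[0,25,50,75,100]).round(), 'inner',abs(s[:,1]).min().round(1))
        print('tip z max',np.percentile(t[:,2],[90,98,100]))
    cv2.imwrite('pics/%s3.png'%n,c['pixels'][:,:,::-1])
"
```

```text
t 4.73 tcp [423.3 234.2 119.5] head 169.2 tilt 0.00 w 0.0409 grip 0.0 f [ 0.3 -0.2  0. ] j [-0.8   0.07  0.21  1.92 -0.02  1.15  0.8 ]
wrist 1164
-60 346 x -5.0 12.0 y [-30. -23. -20.  22.  30.] inner 20.3
-54 257 x -9.0 12.0 y [-29. -23.  21.  23.  30.] inner 20.3
-48 258 x -9.0 12.0 y [-29. -23.  21.  23.  30.] inner 20.3
-42 218 x -9.0 12.0 y [-29. -23. -20.  23.  29.] inner 20.3
-36 85 x -6.0 12.0 y [-29. -22. -20.  23.  29.] inner 20.4
tip z max [-36.96963822 -34.17321155 -32.82866219]
side 118
-60 28 x -10.0 11.0 y [-32. -29. -26.  24.  30.] inner 21.1
-54 26 x -10.0 11.0 y [-33. -29. -25.  21.  26.] inner 18.9
-48 29 x -10.0 12.0 y [-34. -29. -26.  22.  27.] inner 19.2
-42 28 x -10.0 12.0 y [-30. -28. -26.  22.  29.] inner 20.9
-36 7 x -10.0 8.0 y [-27. -25.  22.  25.  26.] inner 21.8
tip z max [-36.69654616 -33.52373217 -32.6321451 ]
scene 11
```

At 41 mm opening, both cameras put the tips 34 mm behind the reported TCP. I'll measure near the grip widths (about 32 and 26 mm) to see how this changes with opening.

apply_moves(steps=[[0, 0, 0, 0, 0, 0, -0.4], [0, 0, 0, 0, 0, 0, -0.4], [0, 0, 0, 0, 0, 0, -0.4], [0, 0, 0, 0, 0, 0, -0.4], [0, 0, 0, 0, 0, 0, -0.4]])

```text
time: 5.3
ee_pos: [0.4233, 0.2343, 0.1195]
eef_rot: [0.094, 0.996, 0.0, -0.0]
ft_force: [0.2, -0.2, 0.3]
width: 0.027
grip_force: 0.0
```

```bash
cat >> h.py <<'E'
def tips(n="wrist"):
    h,M=head(); s=r.read_state(); c=r.camera(n); q=(cloud(c)-s["ee_pos"])@M*1000
    t=q[(q[...,0]>-14)&(q[...,0]<14)&(abs(q[...,1])<70)&(q[...,2]>-60)&(q[...,2]<40-0)&(cloud(c)[...,2]>.05)]
    print(n,len(t),"w %.4f"%s["width"],"tip z",np.percentile(t[:,2],[90,98,100]).round(1),"inner y",t[t[:,1]<0,1].max().round(1),t[t[:,1]>0,1].min().round(1))
E
python3 -c "
from h import *
plan();tips();tips('side')"
```

```text
t 5.30 tcp [423.3 234.3 119.5] head 169.2 tilt 0.00 w 0.0270 grip 0.0 f [ 0.2 -0.2  0.3] j [-0.8   0.07  0.21  1.92 -0.02  1.15  0.8 ]
wrist 1014 w 0.0270 tip z [-37.  -34.4 -33.2] inner y -13.3 13.5
side 100 w 0.0267 tip z [-36.8 -33.7 -32.9] inner y -16.0 11.3
```

apply_moves(steps=[[0, 0, 0, 0, 0, 0, -1], [0, 0, 0, 0, 0, 0, -1], [0, 0, 0, 0, 0, 0, -1], [0, 0, 0, 0, 0, 0, -1], [0, 0, 0, 0, 0, 0, -1], [0, 0, 0, 0, 0, 0, -1], [0, 0, 0, 0, 0, 0, -1]])

```text
time: 5.98
ee_pos: [0.4233, 0.2343, 0.1196]
eef_rot: [0.094, 0.996, 0.0, 0.0]
ft_force: [0.9, 0.4, -0.3]
width: 0.0004
grip_force: 0.0
```

```bash
python3 -c "
from h import *
plan();tips();tips('side')"
```

```text
t 5.98 tcp [423.3 234.3 119.6] head 169.2 tilt 0.01 w 0.0004 grip 0.0 f [ 0.9  0.4 -0.3] j [-0.8   0.07  0.21  1.92 -0.02  1.15  0.8 ]
wrist 692 w 0.0004 tip z [-37.1 -34.4 -32.6] inner y -0.7 0.8
side 85 w 0.0006 tip z [-35.7 -33.7 -33.6] inner y -2.3 3.1
```

The tips sit 33 mm behind the reported TCP at every width, with no lateral offset, which explains the missed grasp. From here I'll use tip z = TCP z + 33 mm, and descend in two stages with a force check.

```bash
python3 -c "
from h import *
plan((421.9,235.4,-24,169.5),(421.9,235.4,-30,169.5))"
```

```text
t 6.08 tcp [423.2 234.3 119.5] head 169.2 tilt 0.00 w 0.0001 grip 0.0 f [ 0.5  0.2 -0.6] j [-0.8   0.07  0.21  1.92 -0.02  1.15  0.8 ]
(421.9, 235.4, -24, 169.5) -> az -0.004  xyz [  1.5   0.9 143.5] rows 3.4 lin 0.0 rot
(421.9, 235.4, -30, 169.5) -> az -0.004  xyz [  1.5   0.9 149.5] rows 0.1 lin 0.0 rot
```

apply_moves(steps=[[0, 0, -0.004, 1.5, 0.9, 10, 0.5], [0, 0, -0.004, 1.5, 0.9, 20, 0.5], [0, 0, -0.004, 1.5, 0.9, 30, 0.5], [0, 0, -0.004, 1.5, 0.9, 40, 0.5], [0, 0, -0.004, 1.5, 0.9, 55, 0.5], [0, 0, -0.004, 1.5, 0.9, 70, 0.5], [0, 0, -0.004, 1.5, 0.9, 80, 0.5], [0, 0, -0.004, 1.5, 0.9, 90, 0.5], [0, 0, -0.004, 1.5, 0.9, 100, 0.5], [0, 0, -0.004, 1.5, 0.9, 115, 0.5], [0, 0, -0.004, 1.5, 0.9, 130, 0.5], [0, 0, -0.004, 1.5, 0.9, 140, 0.5], [0, 0, -0.004, 1.5, 0.9, 143, 0.5], [0, 0, -0.004, 1.5, 0.9, 143, 0.5]])

```text
time: 7.25
ee_pos: [0.4216, 0.2351, -0.0242]
eef_rot: [0.092, 0.996, -0.0, -0.0]
ft_force: [0.4, -0.3, -0.5]
width: 0.0652
grip_force: 0.0
```

apply_moves(steps=[[0, 0, 0, 0, 0, 3, 0.5], [0, 0, 0, 0, 0, 6, 0.5], [0, 0, 0, 0, 0, 6, 0], [0, 0, 0, 0, 0, 6, -1], [0, 0, 0, 0, 0, 6, -1], [0, 0, 0, 0, 0, 6, -1], [0, 0, 0, 0, 0, 6, -1], [0, 0, 0, 0, 0, 6, -1], [0, 0, 0, 0, 0, 6, -1], [0, 0, 0, 0, 0, 6, -1], [0, 0, 0, 0, 0, 6, -1], [0, 0, 0, 0, 0, 6, -1]], force=35)

```text
time: 8.25
ee_pos: [0.422, 0.2355, -0.0293]
eef_rot: [0.092, 0.996, 0.0, 0.0]
ft_force: [0.5, -0.6, 2.1]
width: 0.0316
grip_force: 35.0
```

The right plate is gripped: width 31.6 mm, grip force 35 N. Next I'll plan the lift and the pass in front of the pedestal.

```bash
python3 -c "
from h import *
plan((422,235,60,169.5),(400,100,60,169.5),(400,-140,60,130),(625,-197,60,84.5))"
```

```text
t 8.25 tcp [422.  235.5 -29.3] head 169.5 tilt 0.01 w 0.0316 grip 35.0 f [ 0.5 -0.6  2.1] j [-0.78  0.28  0.2   2.05 -0.07  0.82  0.85]
(422, 235, 60, 169.5) -> az -0.001  xyz [ -0.1  -0.5 -89.3] rows 2.1 lin 0.0 rot
(400, 100, 60, 169.5) -> az -0.001  xyz [  -3.1 -137.2  -89.4] rows 3.3 lin 0.0 rot
(400, -140, 60, 130) -> az 0.689  xyz [ -47.  -373.2  -89.4] rows 5.8 lin 5.5 rot
(625, -197, 60, 84.5) -> az 1.483  xyz [-278.6 -388.1  -89.4] rows 5.6 lin 6.4 rot
```

apply_moves(steps=[[0, 0, 0, 0, 0, -10, -1], [0, 0, 0, 0, 0, -35, -1], [0, 0, 0, 0, 0, -65, -1], [0, 0, 0, -1, -10, -89, -1], [0, 0, 0, -2, -45, -89, -1], [0, 0, 0, -2, -80, -89, -1], [0, 0, 0, -3, -110, -89, -1], [0, 0, 0, -3, -137, -89, -1], [0, 0, 0.1, -10, -172, -89, -1], [0, 0, 0.2, -16, -206, -89, -1], [0, 0, 0.3, -22, -240, -89, -1], [0, 0, 0.4, -29, -274, -89, -1], [0, 0, 0.5, -35, -307, -89, -1], [0, 0, 0.6, -41, -340, -89, -1], [0, 0, 0.69, -47, -373, -89, -1], [0, 0, 0.69, -47, -373, -89, -1], [0, 0, 0.69, -47, -373, -89, -1]])

```text
time: 9.67
ee_pos: [0.3996, -0.1414, 0.0599]
eef_rot: [0.425, 0.905, 0.0, -0.0]
ft_force: [0.9, 0.5, -1.6]
width: 0.0318
grip_force: 35.0
```

```bash
python3 -c "
from h import *
plan((510,-180,60,105),(625,-198,60,84.5))"
```

```text
t 9.67 tcp [ 399.6 -141.4   59.9] head 129.7 tilt 0.01 w 0.0318 grip 35.0 f [ 0.9  0.5 -1.6] j [-0.37 -0.02  0.61  2.14  0.01  1.01  0.93]
(510, -180, 60, 105) -> az 0.431  xyz [-1.002e+02  6.030e+01 -1.000e-01] rows 2.8 lin 3.5 rot
(625, -198, 60, 84.5) -> az 0.789  xyz [-1.876e+02  1.372e+02 -1.000e-01] rows 2.8 lin 2.9 rot
```

apply_moves(steps=[[0, 0, 0.11, -26, 15, 0, -1], [0, 0, 0.22, -51, 30, 0, -1], [0, 0, 0.33, -76, 45, 0, -1], [0, 0, 0.43, -100, 60, 0, -1], [0, 0, 0.52, -122, 79, 0, -1], [0, 0, 0.61, -144, 98, 0, -1], [0, 0, 0.7, -166, 118, 0, -1], [0, 0, 0.789, -187.6, 137.2, 0, -1], [0, 0, 0.789, -187.6, 137.2, 0, -1], [0, 0, 0.789, -187.6, 137.2, 0, -1], [0, 0, 0.789, -187.6, 137.2, 0, -1]])

```text
time: 10.58
ee_pos: [0.625, -0.1946, 0.0591]
eef_rot: [0.738, 0.675, -0.0, -0.001]
ft_force: [-0.4, 0.1, -1.8]
width: 0.0316
grip_force: 35.0
```

```bash
cat >> h.py <<'E'
def tray(n="wrist"):
    c=r.camera(n);W=cloud(c);hsv=cv2.cvtColor(c["pixels"],cv2.COLOR_RGB2HSV)
    m=(hsv[...,1]>130)&(hsv[...,0]>90)&(hsv[...,0]<125)&(W[...,2]>.024)&(W[...,2]<.036)&(abs(W[...,1])<.31)
    for m,k,ce in comps(cv2.dilate(m.astype(np.uint8),np.ones((3,3)))>0,150):
        q=W[m&np.isfinite(W[...,0])&(W[...,2]>.024)&(W[...,2]<.036)][:,:2]*1000; b=cv2.minAreaRect(q.astype(np.float32)); print(n,"rim",k,np.round(b[0],1),np.round(b[1],1),round(b[2],1))
    return c
E
python3 -c "
from h import *
plan((626,-197,-9,84.5))
c=tray();cv2.imwrite('pics/w4.png',c['pixels'][:,:,::-1]);c=tray('side');cv2.imwrite('pics/d4.png',c['pixels'][:,:,::-1])
# held plate
look(.08,.13,'pale',32)
look(.08,.13,'pale',32,'side')
"
```

```text
t 10.58 tcp [ 625.  -194.6   59.1] head 84.9 tilt 0.10 w 0.0316 grip 35.0 f [-0.4  0.1 -1.8] j [-0.26  0.57  0.68  1.55 -0.38  1.16  0.41]
(626, -197, -9, 84.5) -> az 0.006  xyz [-2.4  1.3 68.1] rows 1.6 lin 0.0 rot
wrist rim 4481 [ 637.7 -178.5] [103.3 161.3] 84.4
side rim 925 [ 635.1 -197. ] [149.  160.7] 84.3
wrist 6585 [256. 210.] mid [ 626.6 -173.9] dir -95.8 left [66.6 31.9] z 0.1046
wrist 1628 [264. 312.] mid [ 627.6 -231.2] dir -5.1 left [45.1 21.2] z 0.1045
side 501 [422.  13.] mid [2181.3 2861. ] dir -178.5 left [623.6 107.4] z 0.1049
side 789 [125.  15.] mid [-138.6 2854.7] dir -0.3 right [895.7 110.6] z 0.1045
side 640 [279. 214.] mid [ 625.  -197.4] dir 83.7 right [110.3  59.1] z 0.1045
side 1574 [ 50. 294.] mid [ 237.2 -438.3] dir -160.7 left [90.7 40.8] z 0.1054
```

View pics/w4.png

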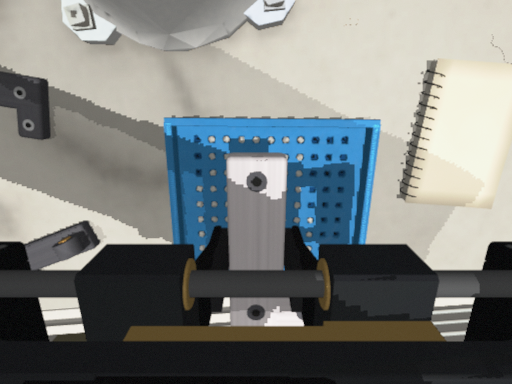

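The wrist view shows the plate held over the right tray: leg from (256,155) to (256,325), tray rim from (165,120) to (380,125). Measured mid-leg is about (626,-196), with the top at the expected height. Now I'll lower and release it.

apply_moves(steps=[[0, 0, 0.006, -1.5, 0.8, 20, -1], [0, 0, 0.006, -1.5, 0.8, 40, -1], [0, 0, 0.006, -1.5, 0.8, 55, -1], [0, 0, 0.006, -1.5, 0.8, 63, -1], [0, 0, 0.006, -1.5, 0.8, 67, -1], [0, 0, 0.006, -1.5, 0.8, 69.5, -1], [0, 0, 0.006, -1.5, 0.8, 70, -1], [0, 0, 0.006, -1.5, 0.8, 70, -1]])

```text
time: 11.45
ee_pos: [0.6267, -0.1974, -0.0098]
eef_rot: [0.741, 0.672, 0.0, 0.0]
ft_force: [0.3, -0.4, -0.9]
width: 0.0312
grip_force: 35.0
```

apply_moves(steps=[[0, 0, 0, 0, 0, 0, 0], [0, 0, 0, 0, 0, 0, 0.1], [0, 0, 0, 0, 0, 0, 0.1], [0, 0, 0, 0, 0, 0, 0.1], [0, 0, 0, 0, 0, 0, 0.1], [0, 0, 0, 0, 0, -8, 0.1], [0, 0, 0, 0, 0, -30, 0.1], [0, 0, 0, 0, 0, -60, 0.1], [0, 0, 0, 0, 0, -90, 0.1], [0, 0, 0, 0, 0, -90, 0.1], [0, 0, 0, 0, 0, -90, 0.1]])

```text
time: 12.37
ee_pos: [0.6276, -0.1977, 0.082]
eef_rot: [0.741, 0.672, 0.001, 0.002]
ft_force: [0.5, -0.1, -0.8]
width: 0.0475
grip_force: 0.0
```

```bash
cat >> h.py <<'E'
def seen(lo,hi,col,lw,n="side",box=(.5,.75,-.3,.3)):
    c=r.camera(n);W=cloud(c);hsv=cv2.cvtColor(c["pixels"],cv2.COLOR_RGB2HSV);z=W[...,2];v=hsv[...,2]
    m=(z>lo)&(z<hi)&((v>95)&(hsv[...,1]<80) if col=="pale" else v<110)&(W[...,0]>box[0])&(W[...,0]<box[1])&(W[...,1]>box[2])&(W[...,1]<box[3])
    for m,k,ce in comps(m,50):
        a=Lfit(W[m][:,:2]*1000,lw); print(n,k,ce.round(),"mid",a[0].round(1),"dir %.1f"%a[1],a[2],np.round(a[3],1),"z",np.median(z[m]).round(4),"spread",np.percentile(z[m],[5,95]).round(4))
    return c
E
python3 -c "
from h import *
plan((480,-200,80,40),(430,-227,80,16.4))
for n in('side','wrist'): seen(.028,.04,'pale',32,n,(.5,.75,-.3,-.1))
"
```

```text
t 12.37 tcp [ 627.6 -197.7   82. ] head 84.4 tilt 0.23 w 0.0475 grip 0.0 f [ 0.5 -0.1 -0.8] j [-0.26  0.55  0.69  1.53 -0.37  1.19  0.4 ]
(480, -200, 80, 40) -> az 0.775  xyz [ -16.7 -146.6    1.4] rows 3.5 lin 6.2 rot
(430, -227, 80, 16.4) -> az 1.187  xyz [ -48.5 -193.8    1.3] rows 1.4 lin 3.3 rot
side 559 [277. 241.] mid [ 626.1 -199. ] dir 84.0 right [111.1  59.1] z 0.0337 spread [0.03   0.0357]
wrist 4942 [260. 199.] mid [ 626.6 -197.8] dir 84.3 right [109.7  58.4] z 0.0336 spread [0.0323 0.0347]
```

The right plate is flat in its tray at (626,-198), leg at 84.2°. Next is the right bracket.

apply_moves(steps=[[0, 0, 0.1, -4, -30, 1, 0.3], [0, 0, 0.22, -7, -60, 1, 0.5], [0, 0, 0.34, -10, -90, 1, 0.5], [0, 0, 0.46, -13, -118, 1, 0.5], [0, 0, 0.58, -17, -147, 1, 0.5], [0, 0, 0.7, -28, -163, 1, 0.5], [0, 0, 0.82, -38, -179, 1, 0.5], [0, 0, 0.94, -48.5, -193.8, 1.3, 0.5], [0, 0, 1.06, -48.5, -193.8, 1.3, 0.5], [0, 0, 1.187, -48.5, -193.8, 1.3, 0.5], [0, 0, 1.187, -48.5, -193.8, 1.3, 0.5], [0, 0, 1.187, -48.5, -193.8, 1.3, 0.5], [0, 0, 1.187, -48.5, -193.8, 1.3, 0.5]])

```text
time: 13.55
ee_pos: [0.4284, -0.2263, 0.0778]
eef_rot: [0.989, 0.145, -0.001, 0.0]
ft_force: [-0.3, -0.2, 0.8]
width: 0.0654
grip_force: 0.0
```

```bash
python3 -c "
from h import *
plan((430,-227,-30,16.4))
c=seen(.006,.016,'dark',26,'wrist',(.35,.52,-.33,-.15)); cv2.imwrite('pics/w5.png',c['pixels'][:,:,::-1])
seen(.006,.016,'dark',26,'side',(.35,.52,-.33,-.15))
"
```

```text
t 13.55 tcp [ 428.4 -226.3   77.8] head 16.6 tilt 0.06 w 0.0654 grip 0.0 f [-0.3 -0.2  0.8] j [-0.59  0.19  1.08  2.   -0.19  1.06 -0.7 ]
(430, -227, -30, 16.4) -> az 0.004  xyz [  1.4   1.1 107.8] rows 2.6 lin 0.0 rot
wrist 2513 [263. 200.] mid [ 428.7 -229.3] dir 17.0 right [89.6 47.5] z 0.0114 spread [0.0098 0.0126]
side 424 [178. 260.] mid [ 430.1 -242.5] dir 33.4 left [90.4 49.7] z 0.0115 spread [0.0073 0.0135]
```

View pics/w5.png

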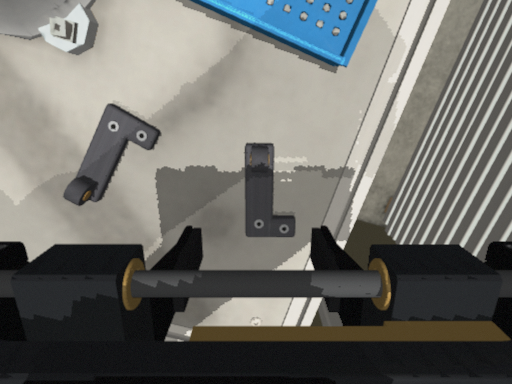

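The wrist view shows the right bracket at (259,195), with its eye at (259,152) and foot at (284,228), between the open fingers. The left bracket is at (105,155). The fit gives (429,-229) at 17°. Descending to grasp it.

apply_moves(steps=[[0, 0, -0.003, 0, 2.5, 25, 0.5], [0, 0, -0.003, 0, 2.5, 50, 0.5], [0, 0, -0.003, 0, 2.5, 75, 0.5], [0, 0, -0.003, 0, 2.5, 92, 0.5], [0, 0, -0.003, 0, 2.5, 102, 0.5], [0, 0, -0.003, 0, 2.5, 106, 0.5], [0, 0, -0.003, 0, 2.5, 108.3, 0.5], [0, 0, -0.003, 0, 2.5, 108.3, 0], [0, 0, -0.003, 0, 2.5, 108.3, -1], [0, 0, -0.003, 0, 2.5, 108.3, -1], [0, 0, -0.003, 0, 2.5, 108.3, -1], [0, 0, -0.003, 0, 2.5, 108.3, -1], [0, 0, -0.003, 0, 2.5, 108.3, -1], [0, 0, -0.003, 0, 2.5, 108.3, -1], [0, 0, -0.003, 0, 2.5, 108.3, -1], [0, 0, -0.003, 0, 2.5, 108.3, -1], [0, 0, -0.003, 0, 2.5, 108.3, -1], [0, 0, -0.003, 0, 2.5, 108.3, -1]])

```text
time: 15.15
ee_pos: [0.4295, -0.2289, -0.03]
eef_rot: [0.99, 0.144, 0.0, -0.0]
ft_force: [-1.1, 1.3, 4.5]
width: 0.0253
grip_force: 35.0
```

```bash
python3 -c "
from h import *
plan((430,-228,80,16.6),(480,-200,80,45),(626.4,-198.2,80,84.2))"
```

```text
t 15.15 tcp [ 429.5 -228.9  -30. ] head 16.5 tilt 0.01 w 0.0253 grip 35.0 f [-1.1  1.3  4.5] j [-0.4   0.42  0.92  2.07 -0.44  0.86 -0.5 ]
(430, -228, 80, 16.6) -> az -0.001  xyz [   0.8   -0.7 -110. ] rows 2.6 lin 0.0 rot
(480, -200, 80, 45) -> az -0.497  xyz [  56.7  -13.3 -110. ] rows 1.4 lin 4.0 rot
(626.4, -198.2, 80, 84.2) -> az -1.181  xyz [ 197.5   26.7 -110. ] rows 3.5 lin 5.5 rot
```

apply_moves(steps=[[0, 0, 0, 0, 0, -10, -1], [0, 0, 0, 0, 0, -40, -1], [0, 0, 0, 0, 0, -75, -1], [0, 0, 0, 1, -1, -105, -1], [0, 0, -0.1, 12, -3, -110, -1], [0, 0, -0.2, 24, -6, -110, -1], [0, 0, -0.3, 35, -8, -110, -1], [0, 0, -0.4, 46, -11, -110, -1], [0, 0, -0.5, 57, -13, -110, -1], [0, 0, -0.61, 80, -7, -110, -1], [0, 0, -0.72, 104, 0, -110, -1], [0, 0, -0.83, 127, 6, -110, -1], [0, 0, -0.94, 150, 13, -110, -1], [0, 0, -1.06, 174, 20, -110, -1], [0, 0, -1.181, 197.5, 26.7, -110, -1], [0, 0, -1.181, 197.5, 26.7, -110, -1], [0, 0, -1.181, 197.5, 26.7, -110, -1], [0, 0, -1.181, 197.5, 26.7, -110, -1]])

```text
time: 16.65
ee_pos: [0.6254, -0.1989, 0.0799]
eef_rot: [0.743, 0.67, -0.001, -0.0]
ft_force: [-0.5, 1.2, -1.7]
width: 0.0253
grip_force: 35.0
```

```bash
python3 -c "
from h import *
plan((626.4,-198.2,5,84.2))
for n in('side','wrist'):
    c=seen(.113,.129,'dark',26,n,(.53,.72,-.3,-.1)); cv2.imwrite('pics/%s6.png'%n,c['pixels'][:,:,::-1])
    seen(.028,.04,'pale',32,n,(.5,.75,-.3,-.1))
    W=cloud(c); m=(W[...,2]>.132)&(W[...,2]<.15)&(abs(W[...,0]-.63)<.03)&(W[...,1]>-.26)&(W[...,1]<-.13); q=W[m]; print('eye',len(q),np.percentile(q,[2,50,98],axis=0).round(4) if len(q) else '')
"
```

```text
t 16.65 tcp [ 625.4 -198.9   79.9] head 84.1 tilt 0.08 w 0.0253 grip 35.0 f [-0.5  1.2 -1.7] j [-0.26  0.56  0.7   1.53 -0.37  1.19  0.4 ]
(626.4, -198.2, 5, 84.2) -> az -0.002  xyz [ 0.9  1.  74.9] rows 1.8 lin 0.0 rot
side 434 [277. 206.] mid [ 637.5 -201.1] dir 97.6 left [98.  47.5] z 0.1214 spread [0.1149 0.1254]
side 548 [277. 241.] mid [ 626.1 -198.9] dir 84.0 right [111.  59.] z 0.0336 spread [0.0304 0.0355]
eye 131 [[ 0.6011 -0.2116  0.1331]
 [ 0.6278 -0.2051  0.1412]
 [ 0.6466 -0.1641  0.1495]]
wrist 3634 [256. 228.] mid [ 635.3 -184.6] dir 84.3 left [59.  43.2] z 0.1216 spread [0.1182 0.1252]
wrist 825 [261. 305.] mid [ 627.2 -231.9] dir -5.8 left [36.2 14. ] z 0.1217 spread [0.1207 0.1226]
wrist 1353 [258. 151.] mid [ 630.8 -157.8] dir -5.8 left [31.5 30.6] z 0.0335 spread [0.032  0.0347]
wrist 289 [298. 232.] mid [ 666.2 -229.1] dir -52.0 left [34.4 16.9] z 0.0333 spread [0.0288 0.0344]
eye 2131 [[ 0.6048 -0.198   0.133 ]
 [ 0.6288 -0.1695  0.1423]
 [ 0.6479 -0.1553  0.1492]]
```

View pics/wrist6.png

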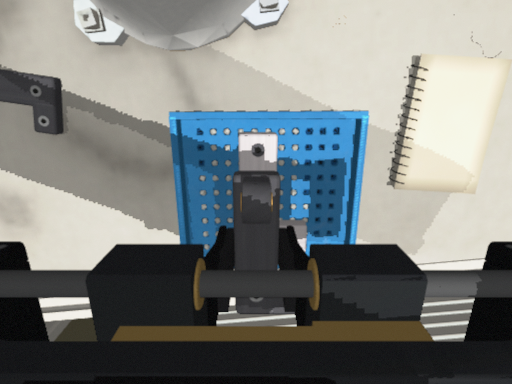

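The wrist view shows the bracket held squarely over the plate: eye at (256,197), with the plate's leg end showing at (258,150) and its foot at (300,230). I'll lower it onto the plate.

apply_moves(steps=[[0, 0, -0.002, 0.9, 1, 25, -1], [0, 0, -0.002, 0.9, 1, 45, -1], [0, 0, -0.002, 0.9, 1, 60, -1], [0, 0, -0.002, 0.9, 1, 68, -1], [0, 0, -0.002, 0.9, 1, 72, -1], [0, 0, -0.002, 0.9, 1, 74, -1], [0, 0, -0.002, 0.9, 1, 75.3, -1], [0, 0, -0.002, 0.9, 1, 75.3, -1], [0, 0, -0.002, 0.9, 1, 75.3, -1]])

```text
time: 17.6
ee_pos: [0.6279, -0.1976, 0.0054]
eef_rot: [0.741, 0.671, 0.0, 0.0]
ft_force: [0.1, 0.6, -1.9]
width: 0.0256
grip_force: 35.0
```

```bash
python3 -c "
from h import *
plan()
for n in('side','wrist'):
    seen(.036,.052,'dark',26,n,(.53,.72,-.3,-.1)); seen(.028,.0365,'pale',32,n,(.5,.75,-.3,-.1))
"
```

```text
t 17.60 tcp [ 627.9 -197.6    5.4] head 84.3 tilt 0.07 w 0.0256 grip 35.0 f [ 0.1  0.6 -1.9] j [-0.24  0.64  0.65  1.58 -0.43  1.07  0.43]
side 432 [278. 237.] mid [ 639.6 -202.3] dir 98.5 left [93.7 46.2] z 0.0468 spread [0.0382 0.0492]
side 195 [281. 249.] mid [ 634.2 -240.8] dir -8.5 left [59.8 48.6] z 0.0332 spread [0.0286 0.0352]
wrist 3439 [256. 229.] mid [ 637.8 -183.2] dir 85.5 left [58.5 43.5] z 0.0466 spread [0.043  0.0484]
wrist 787 [260. 305.] mid [ 629.7 -230.7] dir -6.6 left [36.1 14.1] z 0.0467 spread [0.0459 0.0476]
wrist 1504 [252. 168.] mid [ 629.7 -166.7] dir -96.0 left [47.6 32. ] z 0.0334 spread [0.0312 0.0345]
wrist 68 [233. 304.] mid [ 621.4 -244.8] dir -93.0 left [13.   3.5] z 0.0333 spread [0.0315 0.0345]
```

apply_moves(steps=[[0, 0, 0, 0, -1.2, 0.8, -1], [0, 0, 0, 0, -1.2, 1.3, -1], [0, 0, 0, 0, -1.2, 1.3, -1], [0, 0, 0, 0, -1.2, 1.3, -0.1], [0, 0, 0, 0, -1.2, 1.3, 0], [0, 0, 0, 0, -1.2, 1.3, 0], [0, 0, 0, 0, -1.2, 1.3, 0], [0, 0, 0, 0, -1.2, 1.3, 0], [0, 0, 0, 0, -1.2, -6, 0], [0, 0, 0, 0, -1.2, -30, 0], [0, 0, 0, 0, -1.2, -65, 0], [0, 0, 0, 0, -1.2, -90, 0], [0, 0, 0, 0, -1.2, -90, 0], [0, 0, 0, 0, -1.2, -90, 0]])

```text
time: 18.97
ee_pos: [0.6272, -0.1978, 0.0966]
eef_rot: [0.741, 0.671, 0.001, 0.001]
ft_force: [-0.1, -0.4, -0.7]
width: 0.0437
grip_force: 0.0
```

```bash
python3 -c "
from h import *
plan((440,-180,80,110),(400,-100,80,165),(400,60,80,168),(422.5,96.6,80,168.2))
for n in('side','wrist'):
    c=seen(.038,.05,'dark',26,n,(.53,.72,-.3,-.1)); seen(.028,.0365,'pale',32,n,(.5,.75,-.3,-.1))
cv2.imwrite('pics/w7.png',c['pixels'][:,:,::-1])
"
```

```text
t 18.97 tcp [ 627.2 -197.8   96.6] head 84.3 tilt 0.19 w 0.0437 grip 0.0 f [-0.1 -0.4 -0.7] j [-0.27  0.54  0.71  1.52 -0.36  1.22  0.39]
(440, -180, 80, 110) -> az -0.448  xyz [  -0.8 -188.1   16. ] rows 4.5 lin 3.6 rot
(400, -100, 80, 165) -> az -1.408  xyz [  74.8 -235.8   15.9] rows 2.1 lin 7.7 rot
(400, 60, 80, 168) -> az -1.460  xyz [ 234.  -251.7   15.8] rows 3.8 lin 0.4 rot
(422.5, 96.6, 80, 168.2) -> az -1.464  xyz [ 272.7 -232.9   15.9] rows 1.0 lin 0.0 rot
side 363 [277. 237.] mid [ 626.8 -202.4] dir 83.8 right [90.3 46.2] z 0.0456 spread [0.0403 0.0477]
side 185 [282. 250.] mid [ 634.9 -240.4] dir -7.3 left [59.1 38.7] z 0.0332 spread [0.0291 0.0353]
wrist 2889 [261. 208.] mid [ 626.3 -197.9] dir 84.2 right [89.6 47.1] z 0.0456 spread [0.0437 0.0467]
wrist 1237 [263. 182.] mid [ 626.7 -197.8] dir 84.2 right [109.9  59.2] z 0.0333 spread [0.0309 0.0345]
```

View pics/w7.png

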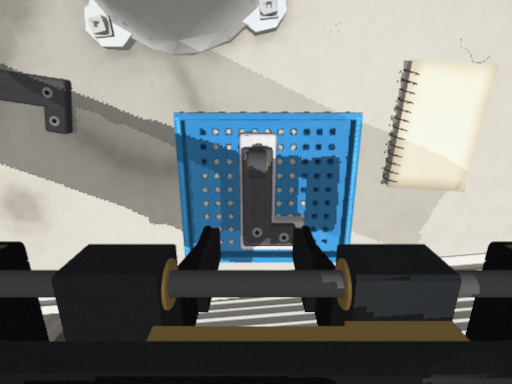

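The right set is stacked: bracket at (626.3,-197.9), plate at (626.7,-197.8), both at 84.2°. The view shows the bracket centred on the plate inside the tray, with the foot at (285,237). Now the left plate.

apply_moves(steps=[[0, 0, -0.05, 0, -35, 3, 0], [0, 0, -0.13, 0, -73, 6, 0], [0, 0, -0.23, 0, -111, 9, 0], [0, 0, -0.34, -1, -150, 12, 0.2], [0, 0, -0.45, -1, -188, 16, 0.5], [0, 0, -0.57, 9, -194, 16, 0.5], [0, 0, -0.69, 18, -200, 16, 0.5], [0, 0, -0.81, 28, -206, 16, 0.5], [0, 0, -0.93, 37, -212, 16, 0.5], [0, 0, -1.05, 47, -218, 16, 0.5], [0, 0, -1.17, 56, -224, 16, 0.5], [0, 0, -1.29, 66, -230, 16, 0.5], [0, 0, -1.41, 75, -236, 16, 0.5], [0, 0, -1.43, 110, -240, 16, 0.5], [0, 0, -1.45, 145, -244, 16, 0.5], [0, 0, -1.46, 180, -248, 16, 0.5], [0, 0, -1.46, 215, -250, 16, 0.5], [0, 0, -1.46, 240, -249, 16, 0.5], [0, 0, -1.464, 272.7, -232.9, 16, 0.5], [0, 0, -1.464, 272.7, -232.9, 16, 0.5]])

```text
time: 20.83
ee_pos: [0.4227, 0.1025, 0.0782]
eef_rot: [0.1, 0.995, 0.0, 0.0]
ft_force: [0.2, 1.3, -0.6]
width: 0.0654
grip_force: 0.0
```

apply_moves(steps=[[0, 0, 0, 0, 0, 0, 0.5], [0, 0, 0, 0, 0, 0, 0.5]])

```text
time: 21.0
ee_pos: [0.4207, 0.0962, 0.0779]
eef_rot: [0.103, 0.995, -0.001, -0.001]
ft_force: [-0.1, 0.1, 0.1]
width: 0.0654
grip_force: 0.0
```

```bash
python3 -c "
from h import *
plan((422.5,96.6,-30,168.3))
c=seen(.010,.023,'pale',32,'wrist',(.33,.52,0,.2))
"
```

```text
t 21.00 tcp [420.7  96.2  77.9] head 168.2 tilt 0.11 w 0.0654 grip 0.0 f [-0.1  0.1  0.1] j [-0.69 -0.01  0.36  2.1   0.    1.05  1.03]
(422.5, 96.6, -30, 168.3) -> az -0.002  xyz [ -1.8   0.9 107.9] rows 2.6 lin 0.0 rot
wrist 4780 [264. 183.] mid [422.  96.] dir -12.5 left [110.2  59.5] z 0.0156 spread [0.0142 0.0167]
```

apply_moves(steps=[[0, 0, 0.002, -1.5, 0.5, 25, 0.5], [0, 0, 0.002, -1.5, 0.5, 50, 0.5], [0, 0, 0.002, -1.5, 0.5, 75, 0.5], [0, 0, 0.002, -1.5, 0.5, 92, 0.5], [0, 0, 0.002, -1.5, 0.5, 102, 0.5], [0, 0, 0.002, -1.5, 0.5, 106, 0.5], [0, 0, 0.002, -1.5, 0.5, 107.5, 0.5], [0, 0, 0.002, -1.5, 0.5, 107.5, 0], [0, 0, 0.002, -1.5, 0.5, 107.5, -1], [0, 0, 0.002, -1.5, 0.5, 107.5, -1], [0, 0, 0.002, -1.5, 0.5, 107.5, -1], [0, 0, 0.002, -1.5, 0.5, 107.5, -1], [0, 0, 0.002, -1.5, 0.5, 107.5, -1], [0, 0, 0.002, -1.5, 0.5, 107.5, -1], [0, 0, 0.002, -1.5, 0.5, 107.5, -1], [0, 0, 0.002, -1.5, 0.5, 107.5, -1], [0, 0, 0.002, -1.5, 0.5, 107.5, -1]])

```text
time: 22.47
ee_pos: [0.4231, 0.0973, -0.0286]
eef_rot: [0.104, 0.995, 0.0, 0.0]
ft_force: [-1.8, -0.5, 6.0]
width: 0.0316
grip_force: 35.0
```

```bash
python3 -c "
from h import *
plan((422,96.5,60,168.2),(430,190,60,150),(605,216,60,91))"
```

```text
t 22.47 tcp [423.1  97.3 -28.6] head 168.1 tilt 0.01 w 0.0316 grip 35.0 f [-1.8 -0.5  6. ] j [-0.67  0.18  0.36  2.18 -0.09  0.79  1.11]
(422, 96.5, 60, 168.2) -> az -0.002  xyz [  0.9  -0.9 -88.6] rows 2.1 lin 0.0 rot
(430, 190, 60, 150) -> az 0.316  xyz [ 12.3  92.2 -88.6] rows 2.3 lin 2.5 rot
(605, 216, 60, 91) -> az 1.346  xyz [-153.6  153.7  -88.6] rows 4.2 lin 8.2 rot
```

apply_moves(steps=[[0, 0, 0, 0, 0, -10, -1], [0, 0, 0, 0, 0, -40, -1], [0, 0, 0, 0, 0, -70, -1], [0, 0, 0, 1, 0, -88, -1], [0, 0, 0.1, 4, 30, -88, -1], [0, 0, 0.2, 8, 60, -88, -1], [0, 0, 0.316, 12, 92, -88, -1], [0, 0, 0.43, -6, 99, -88, -1], [0, 0, 0.55, -25, 106, -88, -1], [0, 0, 0.66, -43, 113, -88, -1], [0, 0, 0.77, -62, 120, -88, -1], [0, 0, 0.89, -80, 127, -88, -1], [0, 0, 1.0, -98, 133, -88, -1], [0, 0, 1.12, -117, 140, -88, -1], [0, 0, 1.23, -135, 147, -88, -1], [0, 0, 1.346, -153.6, 153.7, -88, -1], [0, 0, 1.346, -153.6, 153.7, -88, -1], [0, 0, 1.346, -153.6, 153.7, -88, -1], [0, 0, 1.346, -153.6, 153.7, -88, -1]])

```text
time: 24.05
ee_pos: [0.6041, 0.2158, 0.059]
eef_rot: [0.7, 0.714, -0.001, -0.0]
ft_force: [0.0, 0.5, -2.4]
width: 0.0313
grip_force: 35.0
```

```bash
python3 -c "
from h import *
plan((605,216,-10,91))
c=tray()
look(.09,.12,'pale',32)
"
```

```text
t 24.05 tcp [604.1 215.8  59. ] head 91.1 tilt 0.07 w 0.0313 grip 35.0 f [ 0.   0.5 -2.4] j [-0.76  0.49  0.46  1.58 -0.24  1.12 -0.23]
(605, 216, -10, 91) -> az 0.001  xyz [ 0.2  0.9 69. ] rows 1.7 lin 0.0 rot
wrist rim 4565 [614. 235.] [161.3 106.9] 0.8
wrist 9256 [273. 201.] mid [603.3 236.8] dir -88.5 left [67.8 60. ] z 0.1031
wrist 1221 [257. 311.] mid [604.9 169.1] dir -178.8 left [32.  22.2] z 0.1033
```

apply_moves(steps=[[0, 0, 0.001, 0.5, 0.9, 20, -1], [0, 0, 0.001, 0.5, 0.9, 40, -1], [0, 0, 0.001, 0.5, 0.9, 55, -1], [0, 0, 0.001, 0.5, 0.9, 63, -1], [0, 0, 0.001, 0.5, 0.9, 67, -1], [0, 0, 0.001, 0.5, 0.9, 69.5, -1], [0, 0, 0.001, 0.5, 0.9, 70, -1], [0, 0, 0.001, 0.5, 0.9, 70, -1], [0, 0, 0.001, 0.5, 0.9, 70, -0.1], [0, 0, 0.001, 0.5, 0.9, 70, 0.1], [0, 0, 0.001, 0.5, 0.9, 70, 0.1], [0, 0, 0.001, 0.5, 0.9, 70, 0.1], [0, 0, 0.001, 0.5, 0.9, 70, 0.1], [0, 0, 0.001, 0.5, 0.9, 62, 0.1], [0, 0, 0.001, 0.5, 0.9, 40, 0.1], [0, 0, 0.001, 0.5, 0.9, 10, 0.1], [0, 0, 0.001, 0.5, 0.9, -20, 0.1], [0, 0, 0.001, 0.5, 0.9, -20, 0.1], [0, 0, 0.001, 0.5, 0.9, -20, 0.1]])

```text
time: 25.73
ee_pos: [0.6073, 0.2169, 0.0818]
eef_rot: [0.701, 0.713, 0.002, 0.001]
ft_force: [-0.6, 0.3, -0.6]
width: 0.0476
grip_force: 0.0
```

```bash
python3 -c "
from h import *
plan((430,190,80,100),(400,100,80,90),(395,-30,80,30),(422,-83,80,-15))
c=seen(.028,.04,'pale',32,'wrist',(.5,.75,.13,.3))
"
```

```text
t 25.73 tcp [607.3 216.9  81.8] head 90.9 tilt 0.25 w 0.0476 grip 0.0 f [-0.6  0.3 -0.6] j [-0.77  0.47  0.47  1.56 -0.23  1.16 -0.24]
(430, 190, 80, 100) -> az -0.159  xyz [ -24.1 -177.7    1. ] rows 4.3 lin 1.3 rot
(400, 100, 80, 90) -> az 0.016  xyz [-113.6 -209.1    0.7] rows 2.3 lin 1.4 rot
(395, -30, 80, 30) -> az 1.063  xyz [-243.5 -216.2    0.4] rows 3.1 lin 8.4 rot
(422, -83, 80, -15) -> az 1.848  xyz [-296.9 -190.     0.4] rows 1.4 lin 6.3 rot
wrist 5358 [263. 184.] mid [606.2 216.3] dir -88.5 left [110.   59.6] z 0.0336 spread [0.0322 0.0347]
```

The left plate is flat in its tray at (606,216), leg at -88.5°. For the left bracket, I'll cross in front of the pedestal with the wrist camera facing back, and turn once past it.

```bash
python3 -c "
from h import *
plan((430,190,80,130),(400,100,80,168),(400,-100,80,168),(405,-180,80,130))
"
```

```text
t 25.78 tcp [606.1 216.6  79.9] head 90.9 tilt 0.08 w 0.0476 grip 0.0 f [-0.8  0.2  0. ] j [-0.77  0.48  0.47  1.56 -0.23  1.16 -0.24]
(430, 190, 80, 130) -> az -0.682  xyz [ -23.8 -176.5   -0.3] rows 4.3 lin 5.5 rot
(400, 100, 80, 168) -> az -1.345  xyz [-113.3 -208.    -0.4] rows 2.3 lin 5.3 rot
(400, -100, 80, 168) -> az -1.345  xyz [-313.3 -211.2   -0.6] rows 4.8 lin 0.0 rot
(405, -180, 80, 130) -> az -0.682  xyz [-393.3 -207.5   -0.6] rows 1.9 lin 5.3 rot
```

apply_moves(steps=[[0, 0, -0.11, -4, -29, 0, 0.2], [0, 0, -0.22, -8, -59, 0, 0.5], [0, 0, -0.34, -12, -88, 0, 0.5], [0, 0, -0.45, -16, -118, 0, 0.5], [0, 0, -0.57, -20, -147, 0, 0.5], [0, 0, -0.682, -24, -176, 0, 0.5], [0, 0, -0.79, -39, -182, 0, 0.5], [0, 0, -0.9, -54, -187, 0, 0.5], [0, 0, -1.01, -69, -192, 0, 0.5], [0, 0, -1.12, -84, -198, 0, 0.5], [0, 0, -1.23, -98, -203, 0, 0.5], [0, 0, -1.345, -113, -208, 0, 0.5], [0, 0, -1.345, -153, -209, 0, 0.5], [0, 0, -1.345, -193, -209, 0, 0.5], [0, 0, -1.345, -233, -210, 0, 0.5], [0, 0, -1.345, -273, -210, 0, 0.5], [0, 0, -1.345, -313, -211, 0, 0.5], [0, 0, -1.25, -353, -210, 0, 0.5], [0, 0, -1.15, -393, -207, 0, 0.5], [0, 0, -1.15, -393, -207, 0, 0.5]])

```text
time: 27.45
ee_pos: [0.4042, -0.1867, 0.079]
eef_rot: [0.208, 0.978, -0.001, 0.0]
ft_force: [-0.8, 0.4, 0.6]
width: 0.065
grip_force: 0.0
```

```bash
python3 -c "
from h import *
plan((410,-190,80,90),(410,-190,80,-15))
"
```

```text
t 27.45 tcp [ 404.2 -186.7   79. ] head 156.0 tilt 0.15 w 0.0650 grip 0.0 f [-0.8  0.4  0.6] j [-0.47  0.    0.81  2.08 -0.    1.05  1.5 ]
(410, -190, 80, 90) -> az 1.152  xyz [-6.7 -0.7 -1. ] rows 0.2 lin 9.2 rot
(410, -190, 80, -15) -> az 2.985  xyz [-6.7 -0.7 -1. ] rows 0.0 lin 14.7 rot
```

apply_moves(steps=[[0, 0, 0.12, -7, -1, -1, 0.5], [0, 0, 0.24, -7, -1, -1, 0.5], [0, 0, 0.36, -7, -1, -1, 0.5], [0, 0, 0.48, -7, -1, -1, 0.5], [0, 0, 0.6, -7, -1, -1, 0.5], [0, 0, 0.72, -7, -1, -1, 0.5], [0, 0, 0.84, -7, -1, -1, 0.5], [0, 0, 0.96, -7, -1, -1, 0.5], [0, 0, 1.08, -7, -1, -1, 0.5], [0, 0, 1.2, -7, -1, -1, 0.5], [0, 0, 1.32, -7, -1, -1, 0.5], [0, 0, 1.44, -7, -1, -1, 0.5], [0, 0, 1.56, -7, -1, -1, 0.5], [0, 0, 1.68, -7, -1, -1, 0.5], [0, 0, 1.8, -7, -1, -1, 0.5], [0, 0, 1.92, -7, -1, -1, 0.5], [0, 0, 2.04, -7, -1, -1, 0.5], [0, 0, 2.16, -7, -1, -1, 0.5], [0, 0, 2.28, -7, -1, -1, 0.5], [0, 0, 2.4, -7, -1, -1, 0.5]])

```text
time: 29.12
ee_pos: [0.4104, -0.1832, 0.0793]
eef_rot: [0.986, 0.165, -0.001, -0.0]
ft_force: [0.5, -0.0, 0.1]
width: 0.065
grip_force: 0.0
```

```bash
python3 -c "
from h import *
plan((410,-190,80,-15),(420.5,-83,80,-15))
seen(.006,.016,'dark',26,'wrist',(.35,.5,-.16,-.02))
"
```

```text
t 29.12 tcp [ 410.4 -183.2   79.3] head 19.0 tilt 0.11 w 0.0650 grip 0.0 f [ 0.5 -0.   0.1] j [-0.51  0.02  0.85  2.07 -0.02  1.06 -0.89]
(410, -190, 80, -15) -> az 0.593  xyz [-2.6  6.3 -0.7] rows 0.2 lin 4.7 rot
(420.5, -83, 80, -15) -> az 0.593  xyz [ 42.1 -91.5  -0.7] rows 2.6 lin 0.0 rot
wrist 3026 [166. 137.] mid [422.3 -84.8] dir 165.1 left [89.7 47.7] z 0.0114 spread [0.0097 0.0126]
```

apply_moves(steps=[[0, 0, 0.12, 5, -8, 0, 0.5], [0, 0, 0.24, 10, -20, 0, 0.5], [0, 0, 0.36, 18, -38, 0, 0.5], [0, 0, 0.48, 27, -56, 0, 0.5], [0, 0, 0.591, 35, -74, 0, 0.5], [0, 0, 0.591, 43, -90, 0, 0.5], [0, 0, 0.591, 43, -90, 0, 0.5], [0, 0, 0.591, 43, -90, 0, 0.5], [0, 0, 0.591, 43, -90, 0, 0.5]])

```text
time: 29.92
ee_pos: [0.4216, -0.0848, 0.0797]
eef_rot: [0.992, -0.126, -0.0, 0.0]
ft_force: [0.2, -0.1, -0.8]
width: 0.0652
grip_force: 0.0
```

```bash
python3 -c "
from h import *
plan((422,-84.5,-30,-14.9))
seen(.006,.016,'dark',26,'wrist',(.35,.5,-.16,-.02))
"
```

```text
t 29.92 tcp [421.6 -84.8  79.7] head -14.5 tilt 0.05 w 0.0652 grip 0.0 f [ 0.2 -0.1 -0.8] j [-0.63 -0.04  0.72  2.11  0.03  1.06 -1.75]
(422, -84.5, -30, -14.9) -> az 0.008  xyz [  0.4  -0.5 109.7] rows 2.6 lin 0.1 rot
wrist 2631 [260. 179.] mid [422. -85.] dir 165.9 left [89.1 47.3] z 0.0114 spread [0.01   0.0126]
```

apply_moves(steps=[[0, 0, 0, 0.3, 0, 25, 0.5], [0, 0, 0, 0.3, 0, 50, 0.5], [0, 0, 0, 0.3, 0, 75, 0.5], [0, 0, 0, 0.3, 0, 92, 0.5], [0, 0, 0, 0.3, 0, 102, 0.5], [0, 0, 0, 0.3, 0, 107, 0.5], [0, 0, 0, 0.3, 0, 110, 0.5], [0, 0, 0, 0.3, 0, 110, 0], [0, 0, 0, 0.3, 0, 110, -1], [0, 0, 0, 0.3, 0, 110, -1], [0, 0, 0, 0.3, 0, 110, -1], [0, 0, 0, 0.3, 0, 110, -1], [0, 0, 0, 0.3, 0, 110, -1], [0, 0, 0, 0.3, 0, 110, -1], [0, 0, 0, 0.3, 0, 110, -1], [0, 0, 0, 0.3, 0, 110, -1], [0, 0, 0, 0.3, 0, 110, -1], [0, 0, 0, 0.3, 0, 110, -1]])

```text
time: 31.47
ee_pos: [0.4225, -0.0843, -0.0297]
eef_rot: [0.992, -0.127, 0.0, -0.0]
ft_force: [-0.7, 0.6, 5.3]
width: 0.0253
grip_force: 35.0
```

```bash
python3 -c "
from h import *
plan((422,-85,70,-14.5),(410,-190,80,-14.5))
"
```

```text
t 31.47 tcp [422.5 -84.3 -29.7] head -14.6 tilt 0.02 w 0.0253 grip 35.0 f [-0.7  0.6  5.3] j [-0.57  0.21  0.72  2.2  -0.19  0.79 -1.56]
(422, -85, 70, -14.5) -> az -0.001  xyz [ -0.3   0.7 -99.7] rows 2.4 lin 0.0 rot
(410, -190, 80, -14.5) -> az -0.001  xyz [  14.5  105.4 -109.8] rows 2.5 lin 0.0 rot
```

Gripped at 25.3 mm width and 35 N. I'll lift, back off to y≈-190, and turn toward 156° before crossing.

apply_moves(steps=[[0, 0, 0, 0, 0, -10, -1], [0, 0, 0, 0, 0, -40, -1], [0, 0, 0, 0, 0, -75, -1], [0, 0, 0, 2, 20, -105, -1], [0, 0, 0, 7, 50, -110, -1], [0, 0, -0.05, 11, 80, -110, -1], [0, 0, -0.15, 14.5, 105, -110, -1], [0, 0, -0.27, 14.5, 105, -110, -1], [0, 0, -0.39, 14.5, 105, -110, -1], [0, 0, -0.51, 14.5, 105, -110, -1], [0, 0, -0.63, 14.5, 105, -110, -1], [0, 0, -0.75, 14.5, 105, -110, -1], [0, 0, -0.87, 14.5, 105, -110, -1], [0, 0, -0.99, 14.5, 105, -110, -1], [0, 0, -1.11, 14.5, 105, -110, -1], [0, 0, -1.23, 14.5, 105, -110, -1], [0, 0, -1.35, 14.5, 105, -110, -1], [0, 0, -1.47, 14.5, 105, -110, -1], [0, 0, -1.59, 14.5, 105, -110, -1], [0, 0, -1.71, 14.5, 105, -110, -1]])

```text
time: 33.13
ee_pos: [0.4096, -0.1896, 0.0797]
eef_rot: [0.745, 0.667, -0.0, -0.0]
ft_force: [0.3, -1.0, -2.0]
width: 0.0256
grip_force: 35.0
```

```bash
python3 -c "
from h import *
plan((405,-150,80,165),(400,100,80,165),(430,185,80,130))
"
```

```text
t 33.13 tcp [ 409.6 -189.6   79.7] head 83.7 tilt 0.04 w 0.0256 grip 35.0 f [ 0.3 -1.  -2. ] j [-0.49  0.03  0.85  2.07 -0.02  1.06  0.26]
(405, -150, 80, 165) -> az -1.418  xyz [38.9 -8.9 -0.3] rows 1.0 lin 11.3 rot
(400, 100, 80, 165) -> az -1.418  xyz [ 2.869e+02 -4.110e+01 -2.000e-01] rows 6.0 lin 0.0 rot
(430, 185, 80, 130) -> az -0.807  xyz [ 3.746e+02 -2.050e+01 -2.000e-01] rows 2.2 lin 4.9 rot
```

apply_moves(steps=[[0, 0, -0.12, 0, 0, 0, -1], [0, 0, -0.24, 0, 0, 0, -1], [0, 0, -0.36, 5, -1, 0, -1], [0, 0, -0.48, 10, -2, 0, -1], [0, 0, -0.6, 15, -3, 0, -1], [0, 0, -0.72, 20, -4, 0, -1], [0, 0, -0.84, 25, -5, 0, -1], [0, 0, -0.96, 29, -6, 0, -1], [0, 0, -1.08, 32, -7, 0, -1], [0, 0, -1.2, 35, -8, 0, -1], [0, 0, -1.32, 39, -9, 0, -1], [0, 0, -1.418, 75, -14, 0, -1], [0, 0, -1.418, 112, -18, 0, -1], [0, 0, -1.418, 149, -23, 0, -1], [0, 0, -1.418, 186, -28, 0, -1], [0, 0, -1.418, 223, -33, 0, -1], [0, 0, -1.418, 258, -37, 0, -1], [0, 0, -1.418, 287, -41, 0, -1], [0, 0, -1.418, 310, -38, 0, -1], [0, 0, -1.3, 340, -30, 0, -1]])

```text
time: 34.8
ee_pos: [0.418, 0.1521, 0.0796]
eef_rot: [0.191, 0.982, -0.0, -0.001]
ft_force: [0.8, -0.7, -1.2]
width: 0.0254
grip_force: 35.0
```

```bash
python3 -c "
from h import *
plan((430,190,80,150),(606.2,216.3,80,91.5))
"
```

```text
t 34.80 tcp [418.  152.1  79.6] head 158.0 tilt 0.08 w 0.0254 grip 35.0 f [ 0.8 -0.7 -1.2] j [-0.85  0.02  0.41  2.07 -0.01  1.06  0.75]
(430, 190, 80, 150) -> az 0.140  xyz [ 3.1 39.6 -0.4] rows 1.0 lin 1.1 rot
(606.2, 216.3, 80, 91.5) -> az 1.161  xyz [-150.5  129.9   -0.7] rows 4.3 lin 8.2 rot
```

apply_moves(steps=[[0, 0, 0.07, 2, 20, 0, -1], [0, 0, 0.14, 3, 40, 0, -1], [0, 0, 0.26, -15, 50, 0, -1], [0, 0, 0.38, -33, 61, 0, -1], [0, 0, 0.5, -51, 72, 0, -1], [0, 0, 0.62, -69, 82, 0, -1], [0, 0, 0.74, -88, 93, 0, -1], [0, 0, 0.86, -106, 104, 0, -1], [0, 0, 0.98, -124, 114, 0, -1], [0, 0, 1.1, -142, 125, 0, -1], [0, 0, 1.161, -150.5, 129.9, 0, -1], [0, 0, 1.161, -150.5, 129.9, 0, -1], [0, 0, 1.161, -150.5, 129.9, 0, -1], [0, 0, 1.161, -150.5, 129.9, 0, -1]])

```text
time: 35.97
ee_pos: [0.6066, 0.215, 0.0796]
eef_rot: [0.698, 0.716, -0.001, -0.0]
ft_force: [-0.2, 0.4, -2.0]
width: 0.0258
grip_force: 35.0
```

```bash
python3 -c "
from h import *
plan((606.2,216.3,4.3,91.5))
c=seen(.113,.129,'dark',26,'wrist',(.53,.7,.1,.3)); cv2.imwrite('pics/w8.png',c['pixels'][:,:,::-1])
seen(.028,.036,'pale',32,'wrist',(.53,.7,.1,.3))
h,M=head(); q=(cloud(c)-r.read_state()['ee_pos'])@M*1000; W=cloud(c)
t=q[(abs(q[...,1])<10)&(W[...,2]>.115)&(W[...,2]<.126)&(c['pixels'].max(-1)<110)]; print('along leg',np.percentile(t[:,0],[0,1,99,100]).round(1))
"
```

```text
t 35.97 tcp [606.6 215.   79.6] head 91.5 tilt 0.08 w 0.0258 grip 35.0 f [-0.2  0.4 -2. ] j [-0.82  0.49  0.55  1.56 -0.27  1.16 -0.19]
(606.2, 216.3, 4.3, 91.5) -> az 0.000  xyz [ 1.3 -0.2 75.3] rows 1.8 lin 0.0 rot
wrist 5881 [263. 216.] mid [597.6 230.1] dir -89.7 left [60.4 55.9] z 0.1208 spread [0.1181 0.1222]
wrist 115 [240. 304.] mid [607.1 175. ] dir -97.6 left [12.2  4.9] z 0.1206 spread [0.1184 0.1216]
wrist 106 [273. 304.] mid [628.5 178.8] dir -81.0 left [11.7  4.9] z 0.1206 spread [0.1193 0.1215]
wrist 2460 [273. 151.] mid [619.3 255.6] dir -178.7 left [60.  30.1] z 0.0336 spread [0.0321 0.0347]
along leg [-44.8 -39.3  44.1  44.4]
```

View pics/w8.png

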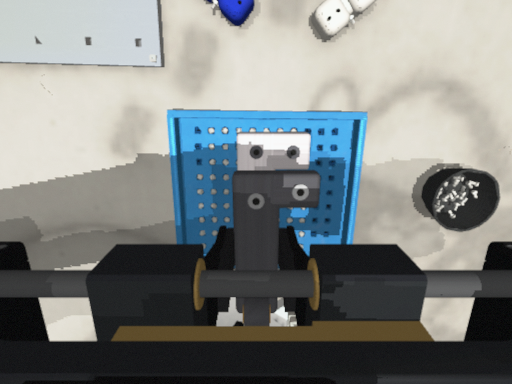

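The view shows the bracket held over the plate: bracket foot at (300,190), plate foot at (292,152), centred along the leg (±44.6 mm). I'll lower it, release and retreat.

apply_moves(steps=[[0, 0, 0, 1.3, -0.2, 25, -1], [0, 0, 0, 1.3, -0.2, 45, -1], [0, 0, 0, 1.3, -0.2, 60, -1], [0, 0, 0, 1.3, -0.2, 68, -1], [0, 0, 0, 1.3, -0.2, 72, -1], [0, 0, 0, 1.3, -0.2, 74, -1], [0, 0, 0, 1.3, -0.2, 75.3, -1], [0, 0, 0, 1.3, -0.2, 75.3, -1], [0, 0, 0, 1.3, -0.2, 75.3, -1]])

```text
time: 36.82
ee_pos: [0.6078, 0.2167, 0.0057]
eef_rot: [0.699, 0.716, 0.001, 0.0]
ft_force: [0.3, 0.2, -1.1]
width: 0.0252
grip_force: 35.0
```

```bash
python3 -c "
from h import *
plan((606.2,216.3,4.3,91.5))
seen(.038,.052,'dark',26,'wrist',(.53,.7,.1,.3))
"
```

```text
t 36.82 tcp [607.8 216.7   5.7] head 91.4 tilt 0.07 w 0.0252 grip 35.0 f [ 0.3  0.2 -1.1] j [-0.8   0.57  0.52  1.62 -0.32  1.03 -0.16]
(606.2, 216.3, 4.3, 91.5) -> az -0.002  xyz [-0.4 -1.6  1.4] rows 0.1 lin 0.0 rot
wrist 5610 [263. 216.] mid [598.6 230.9] dir -88.4 left [60.3 56.4] z 0.0468 spread [0.044  0.0481]
wrist 66 [255. 201.] mid [616.3 250. ] dir -66.8 left [5.  4.4] z 0.0476 spread [0.0467 0.0485]
wrist 115 [240. 304.] mid [608.7 177.5] dir -90.9 left [12.  5.] z 0.0468 spread [0.0452 0.0476]
wrist 108 [273. 304.] mid [629.4 179.1] dir -85.0 left [11.9  5. ] z 0.0468 spread [0.0458 0.0477]
```

apply_moves(steps=[[0, 0, 0, -0.3, -1.4, 0.8, -1], [0, 0, 0, -0.3, -1.4, 1.4, -1], [0, 0, 0, -0.3, -1.4, 1.4, -1], [0, 0, 0, -0.3, -1.4, 1.4, -0.1], [0, 0, 0, -0.3, -1.4, 1.4, 0], [0, 0, 0, -0.3, -1.4, 1.4, 0], [0, 0, 0, -0.3, -1.4, 1.4, 0], [0, 0, 0, -0.3, -1.4, 1.4, 0], [0, 0, 0, -0.3, -1.4, -6, 0], [0, 0, 0, -0.3, -1.4, -30, 0], [0, 0, 0, -0.3, -1.4, -65, 0], [0, 0, 0, -0.3, -1.4, -90, 0], [0, 0, 0, -0.3, -1.4, -90, 0], [0, 0, 0, -0.3, -1.4, -90, 0]])

```text
time: 38.03
ee_pos: [0.607, 0.2166, 0.0969]
eef_rot: [0.699, 0.716, 0.002, 0.0]
ft_force: [-0.1, 0.5, -0.5]
width: 0.0437
grip_force: 0.0
```

```bash
python3 -c "
from h import *
plan()
c=seen(.038,.05,'dark',26,'wrist',(.53,.7,.1,.3)); seen(.028,.0365,'pale',32,'wrist',(.53,.7,.1,.3))
cv2.imwrite('pics/w9.png',c['pixels'][:,:,::-1])
seen(.038,.05,'dark',26,'side',(.53,.72,-.3,-.1))
"
```

```text
t 38.03 tcp [607.  216.6  96.9] head 91.4 tilt 0.20 w 0.0437 grip 0.0 f [-0.1  0.5 -0.5] j [-0.83  0.47  0.56  1.55 -0.26  1.19 -0.2 ]
wrist 2782 [258. 187.] mid [605.8 216.5] dir -89.0 left [89.2 47.8] z 0.0455 spread [0.044  0.0467]
wrist 1342 [272. 151.] mid [606.1 216.8] dir -89.3 left [109.9  59.2] z 0.0334 spread [0.0314 0.0347]
wrist 201 [272. 210.] mid [633.7 199.7] dir -92.2 left [75.3  6.6] z 0.0334 spread [0.0319 0.0345]
side 326 [277. 237.] mid [ 627.  -200.8] dir 83.8 right [88.7 45.8] z 0.0457 spread [0.0401 0.0477]
```

View pics/w9.png

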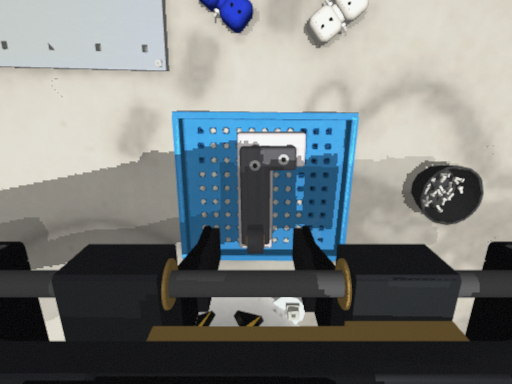

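The left bracket sits squarely on its plate, foot at (285,158) over plate foot: bracket (605.8,216.5), plate (606.1,216.8). The gripper is clear and both sets are in place, so I'm handing in the job.

```bash
python3 -c "
from bench import r
print(r.close_job())"
```

```text
the job is handed in; nothing more can be done
None
```

I stacked both hinge sets in their own trays, with each bracket within about 1 mm of its plate on the last camera check, and handed the job in at about 38 s; no verdict came back.

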